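Clamp a round casting mould evenly with four thumb nuts

TASK

Clamp the round mould under the press plate by turning the four thumb nuts clockwise crosswise, each followed by the one diagonally opposite, in rounds: in the first round turn each nut only until it has pressed the plate's corner down about 2 mm, then go round crosswise again and tighten each until you feel it become firm (about 0.4 N m), not overtight. The plate must never be cocked noticeably and must end lying flat on the mould with all four nuts firm; leave the tools and dishes around the clamp where they are.

Things in the scene. Friction and masses are not known exactly. Their poses are not given: they have to be found in the camera images.
- clamp: mould clamp, fixed on the bench: steel base 190 x 190 mm, four studs at (+-65, +-65) mm, each with a thumb nut; between them a round mould under a square press plate. Origin: centre of its underside, on the bench; z up; -x its front (turned up to 23 degrees either way from facing the robot).
- plate: square steel press plate, 172 x 172 x 14 mm, floating on weak springs round the studs (2 N/mm in all); it only rises, sinks and tilts. Origin: centre of its underside; z is its normal. At rest its top is 80 mm above the bench. It can sink 4.6 to 7.8 mm (differs each time, unknown beforehand) before it lies on the mould.
- mould: round aluminium mould in the clamp, 148 mm across, of varying thickness: its top is 58.2 to 61.4 mm above the bench. Origin: centre of its underside, 22 mm above the bench.
- nut_a: front left thumb nut, at (-65, +65) mm in the clamp's frame, opposite nut_c. All nuts are alike: steel sleeve 22 mm across with a 30 mm collar, on it an upright black paddle 72 mm long, 12 thick, 30 tall, its centre 46 mm above the origin, its bottom edge 31 mm; a 27 mm brass spring washer below. Origin: centre of the washer's underside; z up, x along the paddle.
- nut_b: back left thumb nut, at (+65, +65) mm, opposite nut_d. Every nut: turning clockwise seen from above lowers it 6 mm per radian (follow it down); it stays where it is left, but a hard push down turns it too. It starts with its origin 80.5 to 81.5 mm above the bench, so 0.5 to 1.5 mm clear of the resting plate.
- nut_c: back right thumb nut, at (+65, -65) mm, opposite nut_a. Every nut turns with 0.06 to 0.15 N m until the plate bears on the mould under it; from there its stiff spring washer makes the torque climb by 3 N m per radian of turn (about half of that is felt when the hand stands still). Firm: 0.3 to 0.5 N m (30 to 60 N of clamping force). Under 0.2 N m is loose, over 0.6 N m overtight.
- nut_d: front right thumb nut, at (-65, -65) mm, opposite nut_b. As the plate is first pulled level, the nut tightened first in a round may gain up to some 30 N of clamping force.
- caliper: steel sliding caliper, 57 x 170 x 9 mm, lying left of the clamp; a bystander, not to be disturbed. Origin: centre of its underside.
- loupe: black eye loupe, 35 mm across, 20 mm high, in front of the clamp; a bystander, not to be disturbed. Origin: centre of its underside.
- dish: white dish, 69 mm across, 16 mm high, behind the clamp; a bystander, not to be disturbed. Origin: centre of its underside.
- grey_pot: dark grey pot, 79 mm across, 50 mm high, behind the clamp to the left; a bystander, not to be disturbed. Origin: centre of its underside.
- brass_brush: wooden-handled brass brush, 140 mm long, 17 mm thick, in front of the clamp; a bystander, not to be disturbed. Origin: centre of its underside.

How it is judged:
By the outcome, as a careful person would: the job done as asked, in the order asked, and still so for the second after the job is handed in, with the robot touching nothing.
It also fails if it takes over 72 s, if anything falls off the work surface, if the arm or the gripper's body presses on something with over 40 N, if the wrist force passes 120 N, or if a joint passes its speed limit or range.

ROBOT

A 7-joint arm with a two-finger parallel gripper is mounted at the origin on a cart in front of the work surface, level with it; the furniture and walls round the work are solid. World frame = base frame: x ahead of the robot, y to its left, z up, the work surface at z = 0. Lengths are in m, angles in rad, forces in N, time in s.
With the tool pointing down it reaches from about 0.4 to 0.85 m from the base axis. Payload 10.4 kg.
Tool frame: the origin (TCP) lies where the fingers leave the gripper's body, on its centre line; the fingertips stand 73 mm ahead of it and the grasp point (between the pads) lies 54 mm ahead of it; z points along the fingers, y is the direction in which the jaws open and shut (so a half turn about z gives the same grasp; the last joint's range is limited). The gripper opens to 85 mm and grips with 20 to 120 N. Pads are 22 mm wide; open, the fingers measure 114 mm over their backs; the gripper's body (76 mm by 85 mm) begins 54 mm behind the grasp point. The pads swing forward as they close: fully open they stand 13 mm farther back than shut.
Start: joints at [1.1, 0.332, -0.065, 1.46, 0.022, 1.35, -0.088], TCP at [0.271, -0.563, 0.304] pointing down, gripper open.
Joint ranges: [-2.6, 2.6], [-0.5, 2.12], [-1.47, 1.34], [0.16, 2.42], [-1.27, 4.41], [0.06, 2.06], [-2.6, 2.6]. Speed limits (rad/s): [2.22, 2.22, 2.79, 2.79, 3.14, 3.14, 3.14].

INTERFACE

Orientations are given as a unit quaternion [x, y, z, w].
In Python, from workcell import get_obs, camera, camera_model, hand_in gives the robot as it stands.
- The arm moves only by the shell command python3 -m crank 'ROWS' [FORCE]. ROWS is text: rows parted by semicolons, each of 7 numbers parted by spaces: the shift along the tool's x, y, z in units of 40 mm (1.0 is 40 mm), then the turn, a rotation vector about the tool's x, y, z in units of 8 degrees (1.0 is 8 degrees), then the finger opening in mm, from 0 to 85.4. In form: x y z ax ay az jaw; .... A call has exactly 10 rows; each row shifts and turns the pose as measured when the row begins, along the tool's axes as they then stand; what a row does not reach is not made up. A row lasts 1/10 s, in which the tool goes at most 50 mm and 8.59 degrees, less where a joint would pass 70% of its speed; a pose out of reach is approached as far as the arm can. A call is refused whole if a number of a shift passes 1 or a number of a turn 1, either way. A call with a gripper value outside its range is refused whole. The fingers move at their own pace and stop on an object; FORCE is the grip in N (left out, the last holds). Time passes only in rows, so rows that do not move let the fingers close, or fill a call up. It gives the time, the measured TCP pose, the force and the opening at its end, in the units of the state.
- get_obs(): the state, without advancing time (a new reading comes with each control period).
- camera(name): name is "scene" or "top" or "wrist"; returns (picture, depth): 480x640x3 uint8, red, green, blue; 480x640 float32, m along the optical axis (not along the pixel's ray), 0 where there is no reading.
- camera_model(name): a dict with "fx", "fy", "cx", "cy" (pixels), "position" and "rotation" of the camera in the world; the wrist camera has in their place "hand_eye" (4x4, takes a point from camera to tool coordinates, whose origin is the TCP and whose axes are the flange's). Camera axes: x right, y up, looking along -z (the intrinsics and any distortion apply to the point x, -y, -z); pixel columns grow to the right and rows downward; lengths in m; the calibration is good to about 2 mm. A picture is of the moment at which its call begins: read the wrist's pose just before it. camera_model takes no time and is no camera call.
- hand_in(): hands the job in, once; it reports no verdict.
The state is a dict: "clock": time; "joint_pos": joint angles; "joint_velocities": joint speeds; "tau": joint torques, N m; "position": TCP position; "ee_rot": TCP orientation; "ft_force": force on the tool from outside, world axes, zero at the start; "torque": the same for the moment, N m; "grip_width": opening from 0.0 (shut) to 1.0 (fully open).
Only numpy, scipy, OpenCV 4.12 (cv2) and the standard library are available. Lean on these libraries where they do the work, as an engineer would, in place of code of your own. Each camera call takes 0.05 s, during which the arm holds its last target.

## Working session

There is one attempt and no reset: what is moved stays moved. The work goes in short steps, Python scripts to look and compute and a shell command to move; the robot and the scene stay as the last step left them, time stands still between calls to the robot, and variables do not carry over. Pictures are saved under pics/ and viewed, and the job is handed in when it is done.

```bash
ls; mkdir -p pics; cat > h.py <<'E'
import numpy as np, cv2
from workcell import get_obs, camera, camera_model
from scipy.spatial.transform import Rotation as R
E
python3 - <<'E'
from h import *
o=get_obs(); print(o)
for n in ["top","scene"]:
    im,d=camera(n); cv2.imwrite(f"pics/{n}0.png",im[:,:,::-1]); np.save(f"pics/{n}0.npy",d)
    print(camera_model(n))
print(camera_model("wrist"))
E
```

```text
pics
{'clock': 0.0, 'joint_pos': array([ 1.10039095,  0.33287238, -0.06468316,  1.4609552 ,  0.02165346,
        1.349903  , -0.08846718]), 'joint_velocities': array([ 0.00323445, -0.00017423,  0.00267249, -0.0002745 , -0.00102664,
        0.00082029, -0.00150395]), 'tau': array([-3.70087519e-04, -6.25445580e+01,  4.89048916e-02, -3.91598403e+01,
        1.60476915e-02,  1.01400999e-02, -5.29173053e-05]), 'position': array([ 0.27047539, -0.56313567,  0.30310889]), 'ee_rot': array([ 9.75032541e-01,  2.22060860e-01, -2.20443749e-04, -6.86225431e-04]), 'ft_force': array([ 0.50643882, -0.38501192, -0.60420521]), 'torque': array([ 0.01490295,  0.0157785 , -0.00387396]), 'grip_width': 0.9960614823174095}
{'fx': 486.7630963694647, 'fy': 486.7630963694647, 'cx': 315.5594400822952, 'cy': 241.50156038379149, 'position': array([0.38132531, 0.22430029, 0.90813901]), 'rotation': array([-0.07423539,  0.07470572,  0.71308503, -0.69312185])}
{'fx': 572.9583698331426, 'fy': 572.9583698331426, 'cx': 308.3213731364291, 'cy': 241.46815850906682, 'position': array([0.162119  , 0.77922515, 0.589582  ]), 'rotation': array([-0.13226413,  0.43122919,  0.85461046, -0.25727133])}
{'fx': 428.3518507879478, 'fy': 428.3518507879478, 'cx': 311.0452768021312, 'cy': 242.5856996168685, 'hand_eye': array([[ 1.23706670e-03,  9.59548036e-01,  2.81542246e-01,
         7.22117380e-02],
       [ 9.99999202e-01, -1.11542457e-03, -5.92317014e-04,
        -1.29396715e-04],
       [-2.54317490e-04,  2.81542754e-01, -9.59548651e-01,
        -7.06991024e-02],
       [ 0.00000000e+00,  0.00000000e+00,  0.00000000e+00,
         1.00000000e+00]])}
```

View pics/top0.png

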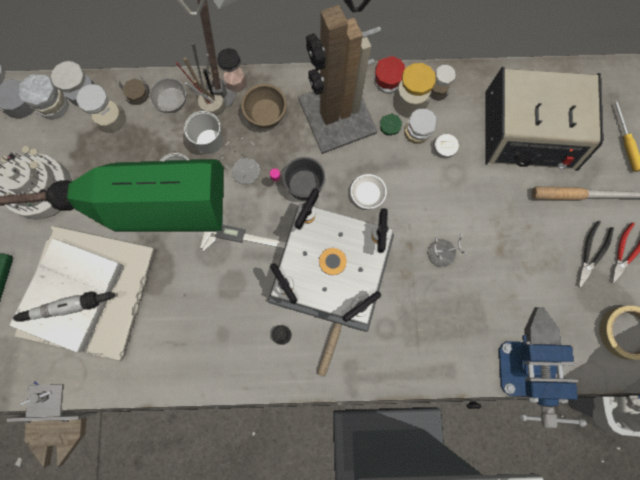

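View pics/scene0.png

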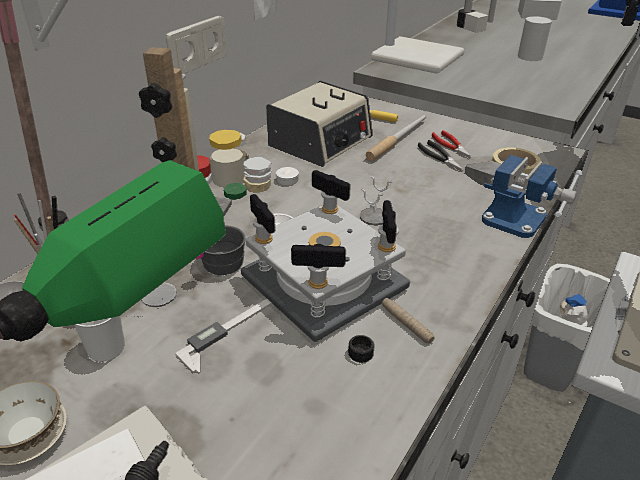

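```bash
cat >> h.py <<'E'
def rot(n):
    m=camera_model(n); return R.from_quat(m["rotation"]).as_matrix(), m["position"], m
def deproj(n,d,mat=None,pos=None):
    m=camera_model(n)
    if mat is None: mat=R.from_quat(m["rotation"]).as_matrix(); pos=m["position"]
    v,u=np.mgrid[0:480,0:640]
    P=np.stack([(u-m["cx"])/m["fx"]*d,-(v-m["cy"])/m["fy"]*d,-d],-1)
    return P@mat.T+pos
E
python3 - <<'E'
from h import *
for n in ["top","scene"]:
    d=np.load(f"pics/{n}0.npy"); im=cv2.imread(f"pics/{n}0.png"); P=deproj(n,d)
    print(n)
    # green thing
    g=(im[:,:,1]>im[:,:,2].astype(int)+40)&(im[:,:,1]>im[:,:,0].astype(int)+40)&(d>0)
    q=P[g]; print("green",np.percentile(q,[1,50,99],axis=0).round(3).tolist())
    m=((im.max(2)<60)&(d>0)&(P[...,2]>.100)&(P[...,2]<.155)).astype(np.uint8)
    k,l,s,c=cv2.connectedComponentsWithStats(m)
    for i in range(1,k):
        if s[i,4]<80: continue
        q=P[l==i]; 
        zt=np.percentile(q[:,2],95); qq=q[q[:,2]>zt-.006] if n=="top" else q[q[:,2]>zt-.004]
        r=cv2.minAreaRect((qq[:,:2]*1000).astype(np.float32))
        w=qq[:,:2]-qq[:,:2].mean(0); _,sv,vt=np.linalg.svd(w,full_matrices=False)
        print(c[i].round(),s[i,4],"z",np.percentile(q[:,2],[5,50,95]).round(4),"rect",np.round(r[0],1),np.round(r[1],1),round(r[2],1),"pca",np.degrees(np.arctan2(vt[0,1],vt[0,0])).round(1))
    m=(P[...,2]>.07)&(P[...,2]<.09)&(im.min(2)>120)&(d>0)&(abs(P[...,0]-.6)<.3)&(abs(P[...,1]-.2)<.14)
    q=P[m]; r=cv2.minAreaRect((q[:,:2]*1000).astype(np.float32)); print("plate",r,np.median(q[:,2]))
E
```

```text
top
green [[0.575, 0.368, 0.234], [0.607, 0.458, 0.26], [0.637, 0.573, 0.267]]
[325.  95.] 110 z [0.1021 0.1277 0.1538] rect [808.7 206.4] [13.7 23.6] 36.2 pca 133.9
[307. 208.] 330 z [0.1291 0.1406 0.1433] rect [604.5 234.7] [14.7 71. ] 65.6 pca 151.6
[382. 230.] 305 z [0.1305 0.1406 0.1429] rect [563.2 113.1] [13.  68.2] 80.4 pca 173.5
[283. 283.] 279 z [0.1383 0.1414 0.1436] rect [480.5 275.4] [69.4 12.1] 27.2 pca -150.4
[361. 306.] 275 z [0.1393 0.1416 0.1443] rect [440.8 152.6] [10.8 68.6] 34.0 pca 123.8
plate ((561.2977294921875, 249.39260864257812), (347.0115966796875, 209.0600128173828), 55.45884323120117) 0.0796464179523303
scene
green [[0.559, 0.372, 0.202], [0.583, 0.489, 0.244], [0.637, 0.581, 0.266]]
[287. 112.] 83 z [0.1002 0.1019 0.1055] rect [ 810.2 -120. ] [  7.8 124.6] 85.5 pca 174.2
[164. 157.] 108 z [0.1454 0.1515 0.1546] rect [816.  220.8] [37.9 13.2] 32.4 pca -153.5
[330. 185.] 696 z [0.1153 0.1311 0.1418] rect [565.7 114.2] [16.7 68.9] 78.9 pca 173.7
[262. 213.] 520 z [0.1177 0.136  0.1427] rect [605.3 238.4] [15.4 70.1] 55.2 pca 151.3
[ 54. 214.] 143 z [0.1085 0.1309 0.1525] rect [847.6 406.2] [6.8 3.7] 53.8 pca 50.5
[389. 222.] 438 z [0.1188 0.1391 0.1427] rect [442.3 155.8] [14.2 70.2] 29.3 pca 124.5
[318. 256.] 1119 z [0.1163 0.1321 0.1425] rect [483.6 277.7] [68.9 17.7] 30.8 pca -149.9
plate ((524.3607788085938, 195.5457000732422), (172.9373016357422, 172.78175354003906), 72.13645935058594) 0.079847901239678
```

```bash
python3 - <<'E'
from h import *
N={'a':(481.5,277.1),'b':(605.1,236.9),'c':(564.9,113.3),'d':(441.3,153.5)}
for n in ["top","scene"]:
    ds=[np.load(f"pics/{n}0.npy")]
    for i in range(2):
        im,d=camera(n); ds.append(d)
    print(n,"noise",np.std(ds[1]-ds[2]))
    ds=np.array(ds); d=np.where((ds>0).all(0),ds.mean(0),0); P=deproj(n,d)
    im=cv2.imread(f"pics/{n}0.png")
    c=np.array([.5232,.1952]); a=np.radians(-18); Rm=np.array([[np.cos(a),np.sin(a)],[-np.sin(a),np.cos(a)]])
    L=(P[...,:2]-c)@Rm.T
    if n=="scene": L=L+0
    m=(abs(L)<.082).all(-1)&(abs(P[...,2]-.08)<.006)&(im.min(2)>120)&(d>0)
    m=cv2.erode(m.astype(np.uint8),np.ones((3,3)))>0
    q=P[m]; A=np.c_[q[:,:2]-c,np.ones(len(q))]
    for _ in range(3):
        s=np.linalg.lstsq(A,q[:,2],rcond=None)[0]; r=q[:,2]-A@s; k=abs(r)<2.5*r.std(); q=q[k];A=A[k]
    print("plane",s,"std",r.std(),len(q))
    for k,p in N.items():
        h=P[...,2]-((P[...,:2]-c)@s[:2]+s[2])
        t=(np.hypot(*(np.moveaxis(P[...,:2],-1,0)-np.array(p)[:,None,None]/1000))<.040)&(h>.045)&(h<.075)&(d>0)
        hh=h[t]; 
        hist=np.histogram(hh*1000,bins=np.arange(56,68,.5))
        top=hh[hh>np.percentile(hh,99)-.004] 
        print(k,t.sum(),"p50",np.percentile(hh,[50,80,90,97]).round(4)*1000, hist[0])
E
```

```text
top noise 0.09194109
plane [-0.00089252 -0.00102339  0.07965859] std 0.0007673068002314065 5372
a 348 p50 [61.6 62.5 63.  63.5] [ 0  1  1  6  5 10 10 12 24 39 45 60 57 41 22  7  3  0  1  0  0  0  0]
b 358 p50 [61.1 62.3 62.6 63.2] [ 3  4  3  4  3  8 12 19 25 42 51 56 40 27 14  5  0  0  0  0  0  0  0]
c 366 p50 [60.7 61.6 62.1 62.6] [ 4  3  4 10  9  7 19 25 48 52 68 40 26  9  2  1  1  0  0  0  0  0  0]
d 360 p50 [61.7 62.4 62.8 63.3] [ 1  2  3  2  9 10  7 14 19 35 55 68 65 40 18  2  4  1  0  0  0  0  0]
scene noise 0.109060444
plane [ 0.00032947 -0.00014566  0.07990823] std 0.00048448542533924163 3054
a 826 p50 [57.5 61.7 62.2 62.7] [14 17 17 22 27 21 15 26 21 32 57 74 74 37  6  0  0  0  0  0  0  0  0]
b 427 p50 [59.7 61.9 62.3 62.7] [ 7  7  6 11  8 10 12  9 14 17 55 46 46 27  5  0  0  0  0  0  0  0  0]
c 493 p50 [56.5 60.9 61.5 62.1] [10 11 18 11 13 14 12 16 25 43 35 27 21  2  1  0  0  0  0  0  0  0  0]
d 381 p50 [60.9 62.1 62.3 62.9] [ 3  6  4 11  8  5 14  5 12 21 43 61 58 16 10  0  0  0  0  0  0  0  0]
```

```bash
cat >> h.py <<'E'
def yaw_of(q):
    x=R.from_quat(q).apply([1,0,0]); return np.degrees(np.arctan2(x[1],x[0]))
def Rt(yaw):
    a=np.radians(yaw); return np.array([[np.cos(a),np.sin(a),0],[np.sin(a),-np.cos(a),0],[0,0,-1.]])
def rows(wps,jaw,n=10,maxd=.045,p=None,M=None):
    """wps: list of (x,y,z,yaw) in m,deg ; print n rows"""
    o=get_obs()
    if p is None: p=o["position"].copy(); M=R.from_quat(o["ee_rot"]).as_matrix()
    i=0;out=[]
    for k in range(n):
        t=wps[i]; D=M.T@(np.array(t[:3])-p)
        s=min(1,maxd/max(np.linalg.norm(D),1e-9),.04/max(abs(D).max(),1e-9)); D=D*s
        rv=R.from_matrix(M.T@Rt(t[3])).as_rotvec(degrees=True)
        f=min(1,8/max(abs(rv).max(),1e-9)); rv=rv*f
        out.append(" ".join(f"{v:.2f}" for v in D/.04)+" "+" ".join(f"{v:.2f}" for v in rv/8)+f" {jaw}")
        p=p+M@D; M=M@R.from_rotvec(rv,degrees=True).as_matrix()
        if s==1 and f==1 and i<len(wps)-1: i+=1
    print("; ".join(out)); print("end",p.round(4),yaw_of(R.from_matrix(M).as_quat()).round(1))
    return p,M
def st():
    o=get_obs(); M=R.from_quat(o["ee_rot"]).as_matrix()
    print(round(o["clock"],2),"pos",(o["position"]*1000).round(1),"yaw",yaw_of(o["ee_rot"]).round(2),"tilt",np.degrees(M[:2,2]).round(2),"F",o["ft_force"].round(2),"T",o["torque"].round(3),"w",round(o["grip_width"]*85.4,1),"q7",o["joint_pos"][6].round(2))
E
python3 - <<'E'
from h import *
st()
p,M=rows([(.45,-.2,.3,80),(.4413,.1535,.235,124.2)],45)
rows([(.4413,.1535,.235,124.2)],45,p=p,M=M)
E
```

```text
0.3 pos [ 270.6 -563.3  303.7] yaw 25.66 tilt [-0.01  0.02] F [ 0.49 -0.1  -0.05] T [ 0.042  0.01  -0.032] w 85.6 q7 -0.09
0.89 -0.69 0.01 -0.00 -0.00 -1.00 45; 0.97 -0.56 0.01 -0.00 -0.00 -1.00 45; 1.00 -0.41 0.01 -0.00 -0.00 -1.00 45; 1.00 -0.25 0.01 -0.00 -0.00 -1.00 45; 1.00 -0.11 0.01 -0.00 -0.00 -1.00 45; 1.00 0.03 0.01 -0.00 -0.00 -1.00 45; 1.00 0.18 0.01 -0.00 -0.00 -0.79 45; 1.00 0.29 0.01 -0.00 0.00 -0.00 45; 1.00 0.29 0.01 -0.00 0.00 0.00 45; 0.64 0.19 0.01 0.00 0.00 0.00 45
end [ 0.45 -0.2   0.3 ] 80.0
1.00 -0.20 0.19 0.00 -0.00 -1.00 45; 1.00 -0.06 0.18 0.00 -0.00 -1.00 45; 1.00 0.08 0.18 0.00 -0.00 -1.00 45; 1.00 0.22 0.19 0.00 -0.00 -1.00 45; 1.00 0.38 0.20 -0.00 -0.00 -1.00 45; 0.97 0.53 0.20 -0.00 0.00 -0.53 45; 0.93 0.60 0.20 -0.00 0.00 -0.00 45; 0.93 0.60 0.20 -0.00 0.00 0.00 45; 0.34 0.22 0.07 0.00 0.00 0.00 45; 0.00 0.00 0.00 0.00 0.00 0.00 45
end [0.4413 0.1535 0.235 ] 124.2
```

```bash
python3 -m crank '0.9 -0.7 0 0 0 -1 45; 1 -0.55 0 0 0 -1 45; 1 -0.4 0 0 0 -1 45; 1 -0.25 0 0 0 -1 45; 1 -0.1 0 0 0 -1 45; 1 0 0 0 0 -1 45; 1 0.2 0 0 0 -0.8 45; 1 0.3 0 0 0 0 45; 1 0.3 0 0 0 0 45; 1 0.3 0 0 0 0 45' 40
python3 - <<'E'
from h import *
st()
p,M=rows([(.4413,.1535,.235,124.2)],45)
rows([(.4413,.1535,.235,124.2)],45,p=p,M=M)
E
```

```text
clock: 1.3
position: [0.4545, -0.1739, 0.3021]
ee_rot: [0.756, 0.654, -0.002, 0.001]
ft_force: [1.3, -0.3, 0.6]
grip_width: 0.527
1.3 pos [ 454.5 -173.9  302.1] yaw 81.72 tilt [-0.1  -0.21] F [ 1.32 -0.29  0.6 ] T [-0.04  -0.025 -0.004] w 45.0 q7 0.1
1.00 -0.19 0.20 -0.00 0.00 -1.00 45; 1.00 -0.05 0.20 -0.00 0.00 -1.00 45; 1.00 0.09 0.20 -0.00 0.00 -1.00 45; 1.00 0.24 0.21 -0.00 0.00 -1.00 45; 1.00 0.39 0.22 -0.00 0.00 -1.00 45; 0.96 0.54 0.23 -0.00 0.00 -0.31 45; 0.94 0.58 0.23 -0.00 0.00 -0.00 45; 0.73 0.46 0.18 -0.00 0.00 -0.00 45; 0.00 0.00 0.00 -0.00 0.00 -0.00 45; 0.00 0.00 0.00 0.00 0.00 -0.00 45
end [0.4413 0.1535 0.235 ] 124.2
0.00 0.00 0.00 0.00 0.00 -0.00 45; 0.00 0.00 0.00 0.00 0.00 -0.00 45; 0.00 0.00 0.00 0.00 0.00 -0.00 45; 0.00 0.00 0.00 0.00 0.00 -0.00 45; 0.00 0.00 0.00 0.00 0.00 -0.00 45; 0.00 0.00 0.00 0.00 0.00 -0.00 45; 0.00 0.00 0.00 0.00 0.00 -0.00 45; 0.00 0.00 0.00 0.00 0.00 -0.00 45; 0.00 0.00 0.00 0.00 0.00 -0.00 45; 0.00 0.00 0.00 0.00 0.00 -0.00 45
end [0.4413 0.1535 0.235 ] 124.2
```

Tracking is close to commanded. On to nut d.

```bash
python3 -m crank '1 -0.2 0.2 0 0 -1 45; 1 -0.05 0.2 0 0 -1 45; 1 0.1 0.2 0 0 -1 45; 1 0.25 0.2 0 0 -1 45; 1 0.4 0.2 0 0 -1 45; 0.95 0.55 0.25 0 0 -0.3 45; 0.95 0.6 0.2 0 0 0 45; 0.7 0.45 0.2 0 0 0 45; 0 0 0 0 0 0 45; 0 0 0 0 0 0 45'
python3 - <<'E'
from h import *
st()
im,d=camera("wrist"); cv2.imwrite("pics/w1.png",im[:,:,::-1]); np.save("pics/w1.npy",d)
rows([(.4413,.1535,.188,124.2)],45)
E
```

```text
clock: 2.3
position: [0.4359, 0.1722, 0.2343]
ee_rot: [0.451, 0.893, -0.0, 0.003]
ft_force: [0.5, -0.9, 1.1]
grip_width: 0.528
2.3 pos [435.9 172.2 234.3] yaw 126.45 tilt [ 0.31 -0.22] F [ 0.53 -0.85  1.12] T [ 0.037 -0.006 -0.026] w 45.1 q7 0.09
-0.38 -0.15 1.00 0.02 0.04 0.28 45; -0.06 -0.02 0.16 0.00 -0.00 0.00 45; 0.00 0.00 0.00 0.00 0.00 0.00 45; 0.00 0.00 0.00 -0.00 0.00 0.00 45; 0.00 0.00 0.00 -0.00 -0.00 0.00 45; 0.00 0.00 0.00 -0.00 0.00 0.00 45; 0.00 0.00 0.00 -0.00 -0.00 0.00 45; 0.00 0.00 0.00 0.00 0.00 0.00 45; 0.00 0.00 0.00 0.00 0.00 0.00 45; 0.00 0.00 0.00 0.00 0.00 0.00 45
end [0.4413 0.1535 0.188 ] 124.2
```

View pics/w1.png

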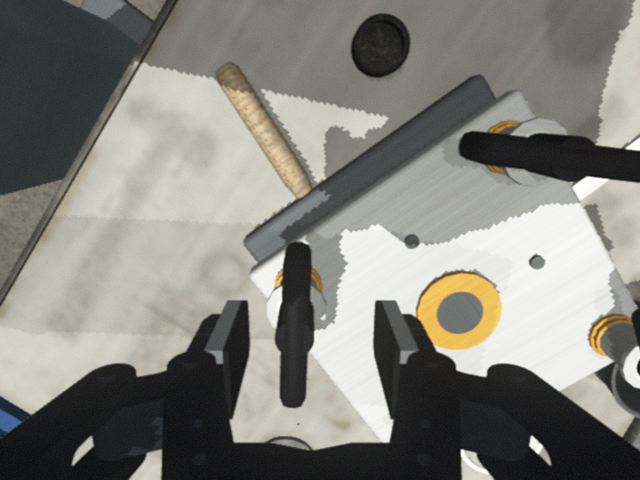

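```bash
cat >> h.py <<'E'
def wristP(d,o):
    H=camera_model("wrist")["hand_eye"]; M=R.from_quat(o["ee_rot"]).as_matrix()
    return deproj("wrist",d,M@H[:3,:3],M@H[:3,3]+o["position"])
def paddles(P,im,d,N,c):
    for k,p in N.items():
        t=(np.hypot(P[...,0]-p[0]/1000,P[...,1]-p[1]/1000)<.043)&(P[...,2]>.105)&(P[...,2]<.155)&(im.max(2)<70)&(d>0)
        if t.sum()<100: continue
        q=P[t]; zt=np.percentile(q[:,2],90); q=q[q[:,2]>zt-.004]
        r=cv2.minAreaRect((q[:,:2]*1000).astype(np.float32)); w=q[:,:2]-q[:,:2].mean(0); vt=np.linalg.svd(w,full_matrices=False)[2]
        print(k,len(q),"ctr",np.round(r[0],1),np.round(r[1],1),"yaw",(np.degrees(np.arctan2(vt[0,1],vt[0,0]))%180).round(1),"ztop",zt.round(4))
N={'a':(481.5,277.1),'b':(605.1,236.9),'c':(564.9,113.3),'d':(441.3,153.5)}
E
python3 - <<'E'
from h import *
o=get_obs(); im=cv2.imread("pics/w1.png"); d=np.load("pics/w1.npy"); P=wristP(d,o)
paddles(P,im,d,N,None)
for k,p in N.items():
    t=(np.hypot(P[...,0]-p[0]/1000,P[...,1]-p[1]/1000)<.04)&(P[...,2]>.12)&(P[...,2]<.155)&(d>0); print(k,t.sum())
E
```

```text
a 5249 ctr [479.3 274. ] [64.3 16.6] yaw 29.7 ztop 0.1436
b 165 ctr [586.8 239. ] [ 4.2 35.6] yaw 144.0 ztop 0.1202
d 3999 ctr [441.8 153.7] [15.4 70.2] yaw 123.9 ztop 0.1435
a 6308
b 31
c 0
d 4835
```

```bash
python3 -m crank '-0.4 -0.15 0.6 0 0 0.3 45; 0 0 0.5 0 0 0 45; 0 0 0 0 0 0 45; 0 0 0 0 0 0 45; 0 0 0 0 0 0 45; 0 0 0 0 0 0 45; 0 0 0 0 0 0 45; 0 0 0 0 0 0 45; 0 0 0 0 0 0 45; 0 0 0 0 0 0 45'
python3 - <<'E'
from h import *
st()
rows([(.4415,.1535,.188,124.0)],45,n=2)
E
```

```text
clock: 3.35
position: [0.4444, 0.1507, 0.1945]
ee_rot: [0.473, 0.881, 0.001, 0.007]
ft_force: [0.6, 0.6, -0.6]
grip_width: 0.527
3.35 pos [444.4 150.7 194.5] yaw 123.5 tilt [ 0.76 -0.3 ] F [ 0.6   0.61 -0.58] T [ 0.011 -0.023  0.018] w 45.0 q7 0.05
0.10 -0.02 0.16 0.06 0.08 -0.06 45; 0.00 0.00 0.00 0.00 0.00 0.00 45
end [0.4415 0.1535 0.188 ] 124.0
```

```bash
python3 -m crank '0.1 0 0.17 0.06 0.08 -0.06 45; 0 0 0 0.03 0.04 0 45; 0 0 0 0 0 0 5; 0 0 0 0 0 0 5; 0 0 0 0 0 0 5; 0 0 0 0 0 0 5; 0 0 0 0 0 0 5; 0 0 0 0 0 0 5; 0 0 0 0 0 0 5; 0 0 0 0 0 0 5' 60
python3 - <<'E'
from h import *
st()
E
```

```text
clock: 4.35
position: [0.4414, 0.1542, 0.1869]
ee_rot: [0.469, 0.883, -0.002, -0.005]
ft_force: [-1.2, 0.2, 0.5]
grip_width: 0.132
4.35 pos [441.4 154.2 186.9] yaw 124.02 tilt [-0.59  0.09] F [-1.24  0.24  0.49] T [ 0.129 -0.032  0.001] w 11.3 q7 0.05
```

```bash
python3 -m crank '0 0 0.01 0 0 0.5 5; 0 0 0.01 0 0 0.5 5; 0 0 0.01 0 0 0.5 5; 0 0 0.01 0 0 0.5 5; 0 0 0.01 0 0 0.5 5; 0 0 0.01 0 0 0.5 5; 0 0 0 0 0 0 5; 0 0 0 0 0 0 5; 0 0 0 0 0 0 5; 0 0 0 0 0 0 5'
python3 - <<'E'
from h import *
st()
E
```

```text
clock: 5.35
position: [0.4421, 0.1545, 0.1843]
ee_rot: [0.647, 0.763, -0.002, -0.004]
ft_force: [-1.5, -0.9, -0.6]
grip_width: 0.128
5.35 pos [442.1 154.5 184.3] yaw 99.43 tilt [-0.46  0.15] F [-1.54 -0.86 -0.61] T [ 0.146 -0.113 -0.077] w 10.9 q7 -0.37
```

```bash
python3 - <<'E'
from h import *
p=np.array([.4422,.1545,.224]); 
p,M=rows([(.6055,.2365,.228,151.5)],45,p=p,M=Rt(94.6),n=10,maxd=.03)
E
```

```text
0.28 0.69 -0.02 0.00 0.00 -1.00 45; 0.18 0.73 -0.02 0.00 0.00 -1.00 45; 0.08 0.75 -0.02 0.00 0.00 -1.00 45; -0.03 0.75 -0.02 0.00 0.00 -1.00 45; -0.13 0.74 -0.02 0.00 0.00 -1.00 45; -0.23 0.71 -0.02 0.00 0.00 -1.00 45; -0.03 0.06 -0.00 0.00 0.00 -1.00 45; 0.00 0.00 0.00 0.00 0.00 -0.11 45; 0.00 0.00 0.00 0.00 0.00 0.00 45; 0.00 0.00 0.00 0.00 0.00 -0.00 45
end [0.6055 0.2365 0.228 ] 151.5
```

```bash
python3 -m crank '0 0 0.01 0 0 0.5 5; 0 0 0 0 0 0.1 5; 0 0 0 0 0 0 5; 0 0 0 0 0 0 5; 0 0 0 0 0 0 5; 0 0 0 0 0 0 5; 0 0 0 0 0 0 45; 0 0 0 0 0 0 45; 0 0 0 0 0 0 45; 0 0 0 0 0 0 45'
python3 - <<'E'
from h import *
st()
E
```

```text
clock: 6.35
position: [0.4423, 0.1545, 0.184]
ee_rot: [0.676, 0.737, -0.002, -0.004]
ft_force: [-0.1, -0.0, 0.3]
grip_width: 0.526
6.35 pos [442.3 154.5 184. ] yaw 94.94 tilt [-0.45  0.16] F [-0.09 -0.02  0.32] T [ 0.034 -0.005  0.02 ] w 44.9 q7 -0.45
```

```bash
python3 -m crank '0 0 -1 0 0 0 45; 0.3 0.7 -0.2 0 0 -1 45; 0.2 0.75 0 0 0 -1 45; 0.1 0.75 0 0 0 -1 45; 0 0.75 0 0 0 -1 45; -0.1 0.75 0 0 0 -1 45; -0.2 0.7 0 0 0 -1 45; 0 0 0 0 0 -0.9 45; 0 0 0 0 0 0 45; 0 0 0 0 0 0 45'
python3 - <<'E'
from h import *
st()
o=get_obs(); im,d=camera("wrist"); cv2.imwrite("pics/w2.png",im[:,:,::-1]); np.save("pics/w2.npy",d)
paddles(wristP(d,o),im,d,N,None)
rows([(.6055,.2365,.188,151.5)],45,n=3)
E
```

```text
clock: 7.35
position: [0.6078, 0.244, 0.233]
ee_rot: [0.243, 0.97, -0.001, -0.002]
ft_force: [0.2, 0.0, 0.1]
grip_width: 0.523
7.35 pos [607.8 244.  233. ] yaw 151.83 tilt [-0.29  0.01] F [0.19 0.04 0.08] T [-0.001  0.03   0.023] w 44.6 q7 0.35
a 787 ctr [509.8 287. ] [18.6  7.2] yaw 53.9 ztop 0.1429
b 4425 ctr [605.7 236.1] [16.1 70.2] yaw 150.9 ztop 0.1433
c 1923 ctr [579.1 113.1] [13.4 41.2] yaw 165.2 ztop 0.1419
-0.04 -0.17 1.00 -0.02 -0.03 0.04 45; -0.00 -0.02 0.13 0.00 0.00 -0.00 45; 0.00 0.00 0.00 -0.00 0.00 -0.00 45
end [0.6055 0.2365 0.188 ] 151.5
```

```bash
python3 -m crank '0 -0.2 0.6 0 0 0.06 45; 0 0 0.6 0 0 0 45; 0 0 0 0 0 0 45; 0 0 0 -0.02 -0.03 0 5; 0 0 0 0 0 0 5; 0 0 0 0 0 0 5; 0 0 0 0 0 0 5; 0 0 0 0 0 0 5; 0 0 0 0 0 0 5; 0 0 0 0 0 0 5' 60
python3 - <<'E'
from h import *
st()
E
```

```text
clock: 8.4
position: [0.6036, 0.2362, 0.1883]
ee_rot: [0.254, 0.967, 0.001, 0.003]
ft_force: [3.4, 1.4, -8.4]
grip_width: 0.124
8.4 pos [603.6 236.2 188.3] yaw 150.63 tilt [0.4  0.02] F [ 3.44  1.44 -8.4 ] T [ 0.138 -0.376  0.069] w 10.6 q7 0.31
```

```bash
python3 -m crank '0 0 0.01 0 0 0.33 5; 0 0 0.01 0 0 0.33 5; 0 0 0.01 0 0 0.33 5; 0 0 0.01 0 0 0.33 5; 0 0 0.01 0 0 0.33 5; 0 0 0.01 0 0 0.33 5; 0 0 0.01 0 0 0.33 5; 0 0 0.01 0 0 0.33 5; 0 0 0.01 0 0 0.33 5; 0 0 0 0 0 0.2 5'
python3 - <<'E'
from h import *
st()
rows([(.565,.1133,.235,173.6)],45,p=np.array([.604,.2362,.229]),M=Rt(124.5),n=10,maxd=.03)
E
```

```text
clock: 9.4
position: [0.6041, 0.2368, 0.1856]
ee_rot: [0.467, 0.884, 0.003, 0.003]
ft_force: [4.7, 3.6, -12.0]
grip_width: 0.128
9.4 pos [604.1 236.8 185.6] yaw 124.26 tilt [0.46 0.1 ] F [  4.66   3.63 -11.98] T [ 0.185 -0.632  0.151] w 10.9 q7 -0.11
-0.46 -0.59 -0.03 0.00 0.00 -1.00 45; -0.37 -0.65 -0.03 0.00 0.00 -1.00 45; -0.28 -0.70 -0.03 0.00 0.00 -1.00 45; -0.18 -0.73 -0.03 0.00 0.00 -1.00 45; -0.02 -0.23 -0.01 0.00 0.00 -1.00 45; -0.00 -0.00 0.00 0.00 0.00 -1.00 45; 0.00 0.00 0.00 0.00 0.00 -0.14 45; 0.00 0.00 0.00 0.00 0.00 -0.00 45; 0.00 0.00 0.00 0.00 0.00 -0.00 45; 0.00 0.00 0.00 0.00 0.00 -0.00 45
end [0.565  0.1133 0.235 ] 173.6
```

```bash
python3 -m crank '0 0 0 0 0 0 45; 0 0 0 0 0 0 45; 0 0 0 0 0 0 45; 0 0 -1 0 0 0 45; -0.45 -0.6 -0.2 0 0 -1 45; -0.35 -0.65 0 0 0 -1 45; -0.3 -0.7 0 0 0 -1 45; -0.2 -0.7 0 0 0 -1 45; 0 0 0 0 0 -1 45; 0 0 0 0 0 -0.9 45'
python3 - <<'E'
from h import *
st()
o=get_obs(); im,d=camera("wrist"); cv2.imwrite("pics/w3.png",im[:,:,::-1]); np.save("pics/w3.npy",d)
paddles(wristP(d,o),im,d,N,None); st()
rows([(.565,.1133,.188,173.6)],45,n=3)
E
```

```text
clock: 10.4
position: [0.5677, 0.121, 0.2412]
ee_rot: [0.057, 0.998, 0.001, 0.008]
ft_force: [0.3, 1.0, 0.3]
grip_width: 0.523
10.4 pos [567.7 121.  241.2] yaw 173.48 tilt [0.9  0.09] F [0.32 1.01 0.29] T [-0.007  0.057 -0.025] w 44.7 q7 0.9
a 181 ctr [476.5 265. ] [17.3  2.9] yaw 24.9 ztop 0.1211
b 3563 ctr [604.7 237.5] [17.8 65. ] yaw 124.5 ztop 0.14
c 4101 ctr [565.  112.4] [15.9 70.7] yaw 173.8 ztop 0.1427
10.45 pos [567.9 120.6 241.1] yaw 173.88 tilt [0.89 0.06] F [-0.33 -0.88 -0.67] T [-0.047  0.008 -0.018] w 45.2 q7 0.91
0.06 -0.14 1.00 0.02 0.11 0.04 45; 0.01 -0.05 0.33 -0.00 -0.00 -0.00 45; 0.00 0.00 0.00 0.00 0.00 0.00 45
end [0.565  0.1133 0.188 ] 173.6
```

```bash
python3 -m crank '0 -0.2 0.7 0.02 0.1 0.04 45; 0 0 0.7 0 0.03 0 45; 0 0 0 0 0 0 45; 0 0 0 0 0 0 5; 0 0 0 0 0 0 5; 0 0 0 0 0 0 5; 0 0 0 0 0 0 5; 0 0 0 0 0 0 5; 0 0 0 0 0 0 5; 0 0 0 0 0 0 5' 60
python3 - <<'E'
from h import *
st()
E
```

```text
clock: 11.45
position: [0.5689, 0.1117, 0.1885]
ee_rot: [0.061, 0.998, -0.001, 0.001]
ft_force: [2.5, -1.0, -10.4]
grip_width: 0.127
11.45 pos [568.9 111.7 188.5] yaw 172.98 tilt [ 0.09 -0.09] F [  2.48  -0.96 -10.4 ] T [ 0.139 -0.55   0.115] w 10.8 q7 0.88
```

```bash
python3 -m crank '0 -0.005 0.02 0 0 0.3 5; 0 -0.005 0.012 0 0 0.3 5; 0 -0.005 0.012 0 0 0.3 5; 0 -0.005 0.012 0 0 0.3 5; 0 -0.005 0.012 0 0 0.3 5; 0 -0.005 0.012 0 0 0.3 5; 0 -0.005 0.012 0 0 0.3 5; 0 -0.005 0.012 0 0 0.3 5; 0 -0.005 0.01 0 0 0.3 5; 0 0 0 0 0 0.15 5'
python3 - <<'E'
from h import *
st()
rows([(.4815,.2765,.235,209.8)],45,p=np.array([.569,.1117,.229]),M=Rt(149.5),n=10,maxd=.035)
E
```

```text
clock: 12.45
position: [0.5684, 0.1103, 0.1861]
ee_rot: [0.265, 0.964, -0.001, 0.001]
ft_force: [3.1, -1.5, -13.1]
grip_width: 0.127
12.45 pos [568.4 110.3 186.1] yaw 149.31 tilt [ 0.12 -0.16] F [  3.12  -1.46 -13.08] T [ 0.067 -0.787  0.155] w 10.9 q7 0.5
0.75 0.46 -0.03 0.00 0.00 -1.00 45; 0.67 0.56 -0.03 0.00 0.00 -1.00 45; 0.59 0.65 -0.03 0.00 0.00 -1.00 45; 0.49 0.72 -0.03 0.00 0.00 -1.00 45; 0.39 0.78 -0.03 0.00 0.00 -1.00 45; 0.09 0.28 -0.01 0.00 0.00 -1.00 45; 0.00 0.00 0.00 0.00 0.00 -1.00 45; 0.00 0.00 0.00 0.00 0.00 -0.54 45; 0.00 0.00 0.00 0.00 0.00 -0.00 45; 0.00 0.00 0.00 0.00 0.00 -0.00 45
end [0.4815 0.2765 0.235 ] -150.2
```

```bash
python3 -m crank '0 0 0 0 0 0 45; 0 0 0 0 0 0 45; 0 0 0 0 0 0 45; 0 0 -1 0 0 0 45; 0.75 0.45 -0.1 0 0 -1 45; 0.65 0.55 0 0 0 -1 45; 0.6 0.65 0 0 0 -1 45; 0.5 0.7 0 0 0 -1 45; 0.35 0.75 0 0 0 -1 45; 0 0 0 0 0 -1 45'
python3 - <<'E'
from h import *
st()
rows([(.4815,.2765,.232,209.8)],45,n=4)
E
```

```text
clock: 13.45
position: [0.4862, 0.2698, 0.2392]
ee_rot: [-0.167, 0.986, -0.0, 0.007]
ft_force: [-0.0, -0.0, 0.4]
grip_width: 0.531
13.45 pos [486.2 269.8 239.2] yaw -160.79 tilt [0.8  0.08] F [-0.   -0.03  0.44] T [-0.061 -0.029  0.008] w 45.4 q7 1.02
0.06 0.20 0.18 -0.02 0.07 -1.00 45; 0.00 0.00 0.00 -0.01 0.02 -0.32 45; 0.00 0.00 0.00 0.00 -0.00 0.00 45; 0.00 0.00 0.00 -0.00 0.00 -0.00 45
end [0.4815 0.2765 0.232 ] -150.2
```

```bash
python3 -m crank '0.1 0.2 0 0 0.07 -1 45; 0 0 0 0 0 -0.3 45; 0 0 0.7 0 0 0 45; 0 0 0.6 0 0 0 45; 0 0 0 0 0 0 45; 0 0 0 0 0 0 45; 0 0 0 0 0 0 45; 0 0 0 0 0 0 45; 0 0 0 0 0 0 45; 0 0 0 0 0 0 45'
python3 - <<'E'
from h import *
st()
rows([(.4812,.2765,.1875,209.8)],45,n=2)
E
```

```text
clock: 14.45
position: [0.4813, 0.2814, 0.1948]
ee_rot: [-0.264, 0.965, -0.0, 0.008]
ft_force: [0.3, -0.4, 0.3]
grip_width: 0.528
14.45 pos [481.3 281.4 194.8] yaw -149.43 tilt [0.89 0.2 ] F [ 0.25 -0.42  0.29] T [ 0.009  0.053 -0.056] w 45.1 q7 1.14
0.07 -0.10 0.18 -0.03 0.11 0.10 45; 0.00 0.00 0.00 0.00 0.00 0.00 45
end [0.4812 0.2765 0.1875] -150.2
```

```bash
python3 -m crank '0.07 -0.1 0.2 -0.03 0.11 0.1 45; 0 0 0 0 0.03 0 45; 0 0 0 0 0 0 5; 0 0 0 0 0 0 5; 0 0 0 0 0 0 5; 0 0 0 0 0 0 5; 0 0 0 0 0 0 5; 0 0 0 0 0 0 5; 0 0 0.01 0 0 0 5; 0 0 0.01 0 0 0 5' 60
python3 - <<'E'
from h import *
st()
E
```

```text
clock: 15.45
position: [0.4816, 0.2757, 0.1866]
ee_rot: [-0.256, 0.967, -0.002, -0.003]
ft_force: [-2.6, -3.1, 7.1]
grip_width: 0.128
15.45 pos [481.6 275.7 186.6] yaw -150.37 tilt [-0.24 -0.24] F [-2.64 -3.08  7.05] T [-0.485  0.541 -0.037] w 10.9 q7 1.14
```

```bash
python3 -m crank '0 0 0 0 0 0.37 5; 0 0 0.01 0 0 0.37 5; 0 0 0.01 0 0 0.37 5; 0 0 0.01 0 0 0.37 5; 0 0 0.01 0 0 0.37 5; 0 0 0.01 0 0 0.37 5; 0 0 0.01 0 0 0.37 5; 0 0 0.01 0 0 0.37 5; 0 0 0.01 0 0 0.37 5; 0 0 0 0 0 0.2 5'
python3 - <<'E'
from h import *
st()
rows([(.4420,.154,.235,94.9)],45,p=np.array([.4816,.2757,.226]),M=Rt(180),n=12,maxd=.035)
E
```

```text
clock: 16.45
position: [0.4814, 0.2762, 0.1837]
ee_rot: [-0.003, 1.0, -0.002, -0.002]
ft_force: [0.4, -0.6, -2.0]
grip_width: 0.13
16.45 pos [481.4 276.2 183.7] yaw -179.67 tilt [-0.21 -0.2 ] F [ 0.35 -0.63 -2.03] T [ 0.204 -0.154  0.08 ] w 11.1 q7 0.67
0.27 -0.83 -0.06 0.00 0.00 1.00 45; 0.15 -0.86 -0.06 0.00 0.00 1.00 45; 0.03 -0.87 -0.06 0.00 0.00 1.00 45; -0.06 -0.58 -0.04 0.00 0.00 1.00 45; 0.00 0.00 0.00 0.00 0.00 1.00 45; 0.00 0.00 0.00 0.00 0.00 1.00 45; 0.00 0.00 0.00 0.00 0.00 1.00 45; 0.00 0.00 0.00 0.00 0.00 1.00 45; 0.00 0.00 0.00 0.00 0.00 1.00 45; 0.00 0.00 0.00 0.00 0.00 1.00 45; 0.00 0.00 0.00 0.00 0.00 0.64 45; 0.00 0.00 0.00 0.00 0.00 0.00 45
end [0.442 0.154 0.235] 94.9
```

```bash
python3 -m crank '0 0 0 0 0 0 45; 0 0 0 0 0 0 45; 0 0 0 0 0 0 45; 0 0 -1 0 0 0 45; 0.3 -0.85 -0.2 0 0 1 45; 0.15 -0.85 0 0 0 1 45; 0 -0.8 0 0 0 1 45; 0 0 0 0 0 1 45; 0 0 0 0 0 1 45; 0 0 0 0 0 1 45'
python3 - <<'E'
from h import *
st()
for n in ["scene","top"]:
    im,d=camera(n); cv2.imwrite(f"pics/{n}1.png",im[:,:,::-1]); P=deproj(n,d)
    paddles(P,im,d,N,None)
    c=np.array([.5232,.1952]); a=np.radians(-18); Rm=np.array([[np.cos(a),np.sin(a)],[-np.sin(a),np.cos(a)]])
    L=(P[...,:2]-c)@Rm.T
    m=(abs(L)<.082).all(-1)&(abs(P[...,2]-.078)<.006)&(im.min(2)>110)&(d>0)
    m=cv2.erode(m.astype(np.uint8),np.ones((3,3)))>0
    q=P[m]; A=np.c_[L[m],np.ones(len(q))]
    for _ in range(3):
        s=np.linalg.lstsq(A,q[:,2],rcond=None)[0]; r=q[:,2]-A@s; k=abs(r)<2.5*r.std(); q=q[k];A=A[k]
    print("plane slope mm over 130:",s[:2]*130,"z",s[2],len(q))
rows([(.4420,.154,.225,94.9)],45,n=6)
E
```

```text
clock: 17.45
position: [0.4489, 0.1756, 0.2332]
ee_rot: [0.414, 0.91, -0.002, -0.001]
ft_force: [-0.2, -0.2, 0.5]
grip_width: 0.529
17.45 pos [448.9 175.6 233.2] yaw 131.08 tilt [-0.26 -0.15] F [-0.18 -0.25  0.51] T [-0.013 -0.004 -0.026] w 45.2 q7 0.14
a 345 ctr [481.4 277.8] [17.9 69.6] yaw 0.6 ztop 0.1389
b 223 ctr [605.1 238.9] [15.6 70.1] yaw 124.5 ztop 0.1396
c 188 ctr [564.5 114.4] [16.3 69.2] yaw 149.4 ztop 0.1388
d 225 ctr [441.4 159.1] [16.7 62.1] yaw 94.7 ztop 0.1392
plane slope mm over 130: [-0.08214164  0.19821099] z 0.07827091092736205 3706
a 289 ctr [481.6 274.3] [14.3 69. ] yaw 0.7 ztop 0.1401
b 261 ctr [603.4 235.1] [14.8 69.5] yaw 124.2 ztop 0.1398
plane slope mm over 130: [-0.131081   -0.15212261] z 0.07797875469699295 1308
-0.30 -0.49 0.21 -0.01 0.00 1.00 45; 0.00 0.00 0.00 -0.01 0.00 1.00 45; 0.00 0.00 0.00 -0.01 0.00 1.00 45; 0.00 0.00 0.00 -0.01 0.00 1.00 45; 0.00 0.00 0.00 -0.00 0.00 0.55 45; 0.00 0.00 0.00 -0.00 0.00 -0.00 45
end [0.442 0.154 0.225] 94.9
```

```bash
python3 -m crank '-0.3 -0.5 0 0 0 1 45; 0 0 0 0 0 1 45; 0 0 0 0 0 1 45; 0 0 0 0 0 1 45; 0 0 0.6 0 0 0.55 45; 0 0 0.5 0 0 0 45; 0 0 0 0 0 0 45; 0 0 0 0 0 0 45; 0 0 0 0 0 0 45; 0 0 0 0 0 0 45'
python3 - <<'E'
from h import *
st()
rows([(.4420,.154,.184,94.9)],45,n=2)
E
```

```text
clock: 18.55
position: [0.4418, 0.1559, 0.1904]
ee_rot: [0.668, 0.745, -0.001, -0.001]
ft_force: [0.5, -0.1, 1.3]
grip_width: 0.528
18.55 pos [441.8 155.9 190.4] yaw 96.24 tilt [-0.12 -0.03] F [ 0.49 -0.05  1.33] T [0.038 0.01  0.029] w 45.1 q7 -0.45
-0.05 -0.00 0.16 -0.02 0.00 0.17 45; 0.00 0.00 0.00 0.00 -0.00 -0.00 45
end [0.442 0.154 0.184] 94.9
```

```bash
python3 -m crank '-0.05 0 0.17 0 0 0.17 45; 0 0 0 0 0 0 45; 0 0 0 0 0 0 5; 0 0 0 0 0 0 5; 0 0 0 0 0 0 5; 0 0 0 0 0 0 5; 0 0 0 0 0 0 5; 0 0 0.01 0 0 0.4 5; 0 0 0.01 0 0 0.4 5; 0 0 0.01 0 0 0.4 5' 60
python3 - <<'E'
from h import *
st()
E
```

```text
clock: 19.55
position: [0.4422, 0.1538, 0.1836]
ee_rot: [0.737, 0.676, -0.001, 0.0]
ft_force: [-0.7, -1.1, 1.1]
grip_width: 0.13
19.55 pos [442.2 153.8 183.6] yaw 84.99 tilt [-0.06 -0.09] F [-0.71 -1.11  1.07] T [-0.1    0.037  0.073] w 11.1 q7 -0.64
```

```bash
python3 -m crank '0 0 0.004 0 0 0.16 5; 0 0 0.004 0 0 0.16 5; 0 0 0.004 0 0 0.16 5; 0 0 0.004 0 0 0.16 5; 0 0 0.004 0 0 0.16 5; 0 0 0.004 0 0 0.16 5; 0 0 0.004 0 0 0.16 5; 0 0 0.004 0 0 0.16 5; 0 0 0.004 0 0 0.16 5; 0 0 0.004 0 0 0.16 5'
python3 - <<'E'
from h import *
st()
E
```

```text
clock: 20.55
position: [0.4424, 0.1537, 0.1821]
ee_rot: [0.812, 0.583, -0.001, 0.001]
ft_force: [-0.9, -0.6, 1.0]
grip_width: 0.131
20.55 pos [442.4 153.7 182.1] yaw 71.32 tilt [-0.03 -0.11] F [-0.89 -0.58  0.99] T [-0.151  0.087  0.134] w 11.2 q7 -0.88
```

```bash
python3 -m crank '0 0 0.002 0 0 0.07 5; 0 0 0.001 0 0 0.07 5; 0 0 0.002 0 0 0.07 5; 0 0 0.001 0 0 0.07 5; 0 0 0.002 0 0 0.07 5; 0 0 0.001 0 0 0.07 5; 0 0 0.002 0 0 0.07 5; 0 0 0.001 0 0 0.07 5; 0 0 0.002 0 0 0.07 5; 0 0 0.001 0 0 0.07 5'
python3 - <<'E'
from h import *
st(); st()
E
```

```text
clock: 21.55
position: [0.4425, 0.1537, 0.1815]
ee_rot: [0.842, 0.539, -0.001, 0.001]
ft_force: [-0.6, -1.0, 1.0]
grip_width: 0.129
21.55 pos [442.5 153.7 181.5] yaw 65.2 tilt [-0.02 -0.11] F [-0.56 -1.01  0.96] T [-0.092  0.045  0.105] w 11.0 q7 -0.98
21.55 pos [442.5 153.7 181.5] yaw 65.2 tilt [-0.02 -0.11] F [-0.56 -1.01  0.96] T [-0.092  0.045  0.105] w 11.0 q7 -0.98
```

```bash
python3 -m crank '0 0 0.002 0 0 0.07 5; 0 0 0.001 0 0 0.07 5; 0 0 0.002 0 0 0.07 5; 0 0 0.001 0 0 0.07 5; 0 0 0.002 0 0 0.07 5; 0 0 0.001 0 0 0.07 5; 0 0 0.002 0 0 0.07 5; 0 0 0.001 0 0 0.07 5; 0 0 0.002 0 0 0.07 5; 0 0 0.001 0 0 0.07 5'
python3 - <<'E'
from h import *
st()
E
```

```text
clock: 22.55
position: [0.4426, 0.1536, 0.1809]
ee_rot: [0.87, 0.493, -0.001, 0.001]
ft_force: [-0.5, -0.8, 0.3]
grip_width: 0.126
22.55 pos [442.6 153.6 180.9] yaw 59.09 tilt [-0.01 -0.12] F [-0.54 -0.81  0.3 ] T [-0.181  0.018  0.176] w 10.8 q7 -1.09
```

```bash
python3 -m crank '0 0 0.001 0 0 0.04 5; 0 0 0.001 0 0 0.04 5; 0 0 0.001 0 0 0.04 5; 0 0 0.001 0 0 0.04 5; 0 0 0.001 0 0 0.04 5; 0 0 0.001 0 0 0.04 5; 0 0 0.001 0 0 0.04 5; 0 0 0.001 0 0 0.04 5; 0 0 0.001 0 0 0.04 5; 0 0 0.001 0 0 0.04 5'
python3 - <<'E'
from h import *
st()
E
```

```text
clock: 23.55
position: [0.4426, 0.1536, 0.1806]
ee_rot: [0.885, 0.466, -0.0, 0.001]
ft_force: [0.1, -1.5, 2.3]
grip_width: 0.129
23.55 pos [442.6 153.6 180.6] yaw 55.61 tilt [ 0.   -0.13] F [ 0.09 -1.52  2.35] T [-0.247  0.064  0.229] w 11.0 q7 -1.15
```

```bash
python3 -m crank '0 0 0.001 0 0 0.03 5; 0 0 0.001 0 0 0.03 5; 0 0 0 0 0 0.03 5; 0 0 0.001 0 0 0.03 5; 0 0 0.001 0 0 0.03 5; 0 0 0 0 0 0.03 5; 0 0 0.001 0 0 0.03 5; 0 0 0.001 0 0 0.03 5; 0 0 0 0 0 0.03 5; 0 0 0.001 0 0 0.03 5'
python3 - <<'E'
from h import *
st()
E
```

```text
clock: 24.55
position: [0.4426, 0.1536, 0.1804]
ee_rot: [0.895, 0.446, -0.0, 0.001]
ft_force: [-1.1, -1.7, 3.2]
grip_width: 0.13
24.55 pos [442.6 153.6 180.4] yaw 53.01 tilt [ 0.01 -0.14] F [-1.13 -1.67  3.25] T [-0.276  0.152  0.215] w 11.1 q7 -1.19
```

```bash
cat >> h.py <<'E'
def plate(n,im,d,P):
    c=np.array([.5232,.1952]); a=np.radians(-18); Rm=np.array([[np.cos(a),np.sin(a)],[-np.sin(a),np.cos(a)]])
    L=(P[...,:2]-c)@Rm.T
    m=(abs(L)<.082).all(-1)&(abs(P[...,2]-.077)<.008)&(im.min(2)>110)&(d>0)
    m=cv2.erode(m.astype(np.uint8),np.ones((3,3)))>0
    q=P[m]; A=np.c_[L[m],np.ones(len(q))]
    for _ in range(3):
        s=np.linalg.lstsq(A,q[:,2],rcond=None)[0]; r=q[:,2]-A@s; k=abs(r)<2.5*r.std(); q=q[k];A=A[k]
    z={k:((np.array(v)*.065)@s[:2]+s[2]).round(4) for k,v in dict(a=(-1,1),b=(1,1),c=(1,-1),d=(-1,-1)).items()}
    print("plate z at",z,"ctr",s[2].round(4),len(q))
E
python3 - <<'E'
from h import *
n="scene"
im,d=camera(n); cv2.imwrite(f"pics/{n}2.png",im[:,:,::-1]); P=deproj(n,d); paddles(P,im,d,N,None); plate(n,im,d,P); st()
E
```

```text
a 356 ctr [482.  276.7] [18.2 69.4] yaw 0.6 ztop 0.1389
b 214 ctr [606.2 238.4] [14.5 68.2] yaw 124.4 ztop 0.1398
c 190 ctr [565.2 114.3] [16.1 69.7] yaw 149.6 ztop 0.1389
d 101 ctr [444.6 165.1] [19.9 71. ] yaw 147.5 ztop 0.1456
plate z at {'a': np.float64(0.0766), 'b': np.float64(0.0783), 'c': np.float64(0.0765), 'd': np.float64(0.0748)} ctr 0.0766 3596
24.6 pos [442.7 153.5 180.4] yaw 52.98 tilt [ 0.01 -0.14] F [-1.62 -0.84  3.5 ] T [-0.307  0.058  0.206] w 10.8 q7 -1.19
```

View pics/scene2.png

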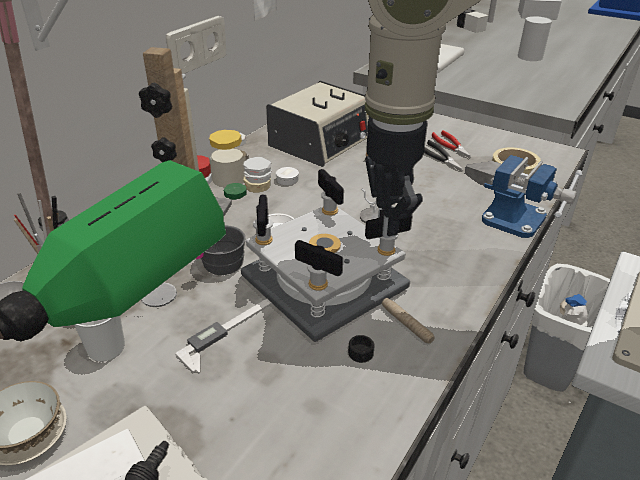

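```bash
python3 -m crank '0 0 0.001 0 0 0.04 5; 0 0 0.001 0 0 0.04 5; 0 0 0 0 0 0.04 5; 0 0 0.001 0 0 0.04 5; 0 0 0.001 0 0 0.04 5; 0 0 0 0 0 0.04 5; 0 0 0.001 0 0 0.04 5; 0 0 0.001 0 0 0.04 5; 0 0 0 0 0 0.04 5; 0 0 0.001 0 0 0.04 5'
python3 - <<'E'
from h import *
st()
E
```

```text
clock: 25.6
position: [0.4427, 0.1535, 0.1801]
ee_rot: [0.908, 0.419, -0.0, 0.001]
ft_force: [-1.6, -1.1, 3.1]
grip_width: 0.13
25.6 pos [442.7 153.5 180.1] yaw 49.52 tilt [ 0.02 -0.15] F [-1.64 -1.15  3.13] T [-0.306  0.069  0.327] w 11.1 q7 -1.25
```

```bash
python3 - <<'E'
from h import *
rows([(.6045,.2367,.232,124.3)],45,p=np.array([.4427,.1535,.222]),M=Rt(49.5),n=10,maxd=.03)
E
```

```text
0.69 0.28 -0.04 0.00 0.00 -1.00 45; 0.65 0.38 -0.04 0.00 0.00 -1.00 45; 0.59 0.46 -0.04 0.00 0.00 -1.00 45; 0.52 0.54 -0.04 0.00 0.00 -1.00 45; 0.44 0.61 -0.04 0.00 0.00 -1.00 45; 0.35 0.66 -0.04 0.00 0.00 -1.00 45; 0.02 0.05 -0.00 0.00 0.00 -1.00 45; 0.00 0.00 0.00 0.00 0.00 -1.00 45; 0.00 0.00 0.00 0.00 0.00 -1.00 45; 0.00 0.00 0.00 0.00 0.00 -0.35 45
end [0.6045 0.2367 0.232 ] 124.3
```

```bash
python3 -m crank '0 0 0 0 0 0 45; 0 0 0 0 0 0 45; 0 0 0 0 0 0 45; 0 0 -1 0 0 0 45; 0.7 0.3 -0.3 0 0 -1 45; 0.65 0.4 0 0 0 -1 45; 0.6 0.45 0 0 0 -1 45; 0.5 0.55 0 0 0 -1 45; 0.45 0.6 0 0 0 -1 45; 0.3 0.6 0 0 0 -1 45'
python3 - <<'E'
from h import *
st()
rows([(.6045,.2367,.228,124.3)],45,n=5)
E
```

```text
clock: 26.6
position: [0.6047, 0.2356, 0.2346]
ee_rot: [0.65, 0.76, -0.001, 0.003]
ft_force: [0.1, 0.0, 0.2]
grip_width: 0.53
26.6 pos [604.7 235.6 234.6] yaw 98.86 tilt [ 0.19 -0.28] F [0.07 0.05 0.17] T [ 0.015 -0.015  0.029] w 45.3 q7 -0.56
0.03 -0.00 0.16 0.00 0.01 -1.00 45; 0.00 0.00 0.00 0.00 0.01 -1.00 45; 0.00 0.00 0.00 0.00 0.01 -1.00 45; 0.00 0.00 0.00 0.00 0.00 -0.18 45; 0.00 0.00 0.00 -0.00 0.00 0.00 45
end [0.6045 0.2367 0.228 ] 124.3
```

```bash
python3 -m crank '0 0 0 0 0 -1 45; 0 0 0 0 0 -1 45; 0 0 0 0 0 -1 45; 0 0 0 0 0 0 45; 0 0 0.5 0 0 0 45; 0 0 0.5 0 0 0 45; 0 0 0 0 0 0 45; 0 0 0 0 0 0 45; 0 0 0 0 0 0 45; 0 0 0 0 0 0 45'
python3 - <<'E'
from h import *
st()
rows([(.6045,.2367,.1835,124.3)],45,n=3)
E
```

```text
clock: 27.6
position: [0.6078, 0.2376, 0.1928]
ee_rot: [0.478, 0.878, 0.0, 0.0]
ft_force: [0.6, -0.2, 0.7]
grip_width: 0.522
27.6 pos [607.8 237.6 192.8] yaw 122.92 tilt [0.06 0.02] F [ 0.61 -0.21  0.66] T [-0.045 -0.014 -0.078] w 44.6 q7 -0.19
0.03 -0.08 0.23 0.01 0.00 -0.17 45; 0.00 0.00 0.00 -0.00 -0.00 -0.00 45; 0.00 0.00 0.00 0.00 0.00 -0.00 45
end [0.6045 0.2367 0.1835] 124.3
```

```bash
python3 -m crank '0.03 -0.08 0.24 0 0 -0.17 45; 0 0 0 0 0 0 45; 0 0 0 0 0 0 5; 0 0 0 0 0 0 5; 0 0 0 0 0 0 5; 0 0 0 0 0 0 5; 0 0 0 0 0 0 5; 0 0 0.01 0 0 0.4 5; 0 0 0.01 0 0 0.4 5; 0 0 0.01 0 0 0.4 5' 60
python3 - <<'E'
from h import *
st()
E
```

```text
clock: 28.6
position: [0.6048, 0.2372, 0.1831]
ee_rot: [0.541, 0.841, 0.002, 0.001]
ft_force: [2.1, -0.1, 0.4]
grip_width: 0.132
28.6 pos [604.8 237.2 183.1] yaw 114.48 tilt [0.2  0.08] F [ 2.06 -0.06  0.44] T [-0.014 -0.002  0.083] w 11.3 q7 -0.33
```

```bash
python3 -m crank '0 0 0.006 0 0 0.29 5; 0 0 0.006 0 0 0.29 5; 0 0 0.006 0 0 0.29 5; 0 0 0.006 0 0 0.29 5; 0 0 0.006 0 0 0.29 5; 0 0 0.006 0 0 0.29 5; 0 0 0.006 0 0 0.29 5; 0 0 0.006 0 0 0.29 5; 0 0 0.006 0 0 0.29 5; 0 0 0.004 0 0 0.2 5'
python3 - <<'E'
from h import *
st()
E
```

```text
clock: 29.6
position: [0.6056, 0.2374, 0.1807]
ee_rot: [0.701, 0.714, 0.002, 0.001]
ft_force: [1.3, -0.3, 0.0]
grip_width: 0.13
29.6 pos [605.6 237.4 180.7] yaw 91.06 tilt [0.3  0.08] F [ 1.25 -0.26  0.04] T [-0.093 -0.016  0.207] w 11.1 q7 -0.71
```

```bash
python3 -m crank '0 0 0.001 0 0 0.05 5; 0 0 0.001 0 0 0.05 5; 0 0 0.001 0 0 0.05 5; 0 0 0.001 0 0 0.05 5; 0 0 0.001 0 0 0.05 5; 0 0 0.001 0 0 0.05 5; 0 0 0.001 0 0 0.05 5; 0 0 0.001 0 0 0.05 5; 0 0 0.001 0 0 0.05 5; 0 0 0.001 0 0 0.05 5'
python3 - <<'E'
from h import *
st()
E
```

```text
clock: 30.6
position: [0.6057, 0.2374, 0.1804]
ee_rot: [0.726, 0.687, 0.002, 0.001]
ft_force: [1.4, -0.8, 0.4]
grip_width: 0.131
30.6 pos [605.7 237.4 180.4] yaw 86.86 tilt [0.31 0.08] F [ 1.41 -0.82  0.38] T [-0.107  0.006  0.299] w 11.2 q7 -0.78
```

```bash
python3 -m crank '0 0 0.001 0 0 0.02 5; 0 0 0 0 0 0.02 5; 0 0 0.001 0 0 0.02 5; 0 0 0 0 0 0.02 5; 0 0 0.001 0 0 0.02 5; 0 0 0 0 0 0.02 5; 0 0 0.001 0 0 0.02 5; 0 0 0 0 0 0.02 5; 0 0 0.001 0 0 0.02 5; 0 0 0 0 0 0.02 5'
python3 - <<'E'
from h import *
st()
E
```

```text
clock: 31.6
position: [0.6057, 0.2374, 0.1802]
ee_rot: [0.737, 0.676, 0.002, 0.001]
ft_force: [0.6, 0.6, 0.2]
grip_width: 0.129
31.6 pos [605.7 237.4 180.2] yaw 85.12 tilt [0.32 0.07] F [0.59 0.6  0.16] T [-0.037  0.083  0.319] w 11.0 q7 -0.81
```

```bash
python3 -m crank '0 0 0.001 0 0 0.025 5; 0 0 0 0 0 0.025 5; 0 0 0.001 0 0 0.025 5; 0 0 0 0 0 0.025 5; 0 0 0.001 0 0 0.025 5; 0 0 0 0 0 0.025 5; 0 0 0.001 0 0 0.025 5; 0 0 0 0 0 0.025 5; 0 0 0.001 0 0 0.025 5; 0 0 0 0 0 0.025 5'
python3 - <<'E'
from h import *
st()
E
```

```text
clock: 32.6
position: [0.6058, 0.2374, 0.18]
ee_rot: [0.749, 0.662, 0.003, 0.001]
ft_force: [0.6, -0.0, 0.2]
grip_width: 0.124
32.6 pos [605.8 237.4 180. ] yaw 82.96 tilt [0.33 0.07] F [ 0.64 -0.05  0.18] T [-0.105 -0.021  0.351] w 10.6 q7 -0.84
```

```bash
python3 - <<'E'
from h import *
n="scene"; ds=[]
for i in range(3):
    im,d=camera(n); ds.append(d); st()
d=np.median(ds,axis=0); P=deproj(n,d); plate(n,im,d,P); paddles(P,im,d,N,None)
E
```

```text
32.65 pos [605.8 237.4 180. ] yaw 82.94 tilt [0.33 0.07] F [-0.19 -0.   -0.3 ] T [-0.075  0.052  0.385] w 10.9 q7 -0.84
32.7 pos [605.8 237.4 180.1] yaw 82.96 tilt [0.33 0.07] F [ 0.96 -1.16 -0.13] T [-0.133  0.007  0.3  ] w 10.8 q7 -0.84
32.75 pos [605.8 237.4 180.1] yaw 82.96 tilt [0.34 0.07] F [ 0.89 -0.08 -0.18] T [-0.1    0.004  0.341] w 11.0 q7 -0.84
plate z at {'a': np.float64(0.0754), 'b': np.float64(0.0755), 'c': np.float64(0.0754), 'd': np.float64(0.0753)} ctr 0.0754 3845
a 360 ctr [481.8 277.2] [18.  68.6] yaw 0.6 ztop 0.1388
b 110 ctr [606.  244.8] [16.4 66.1] yaw 169.1 ztop 0.1514
c 187 ctr [565.1 114.4] [15.5 70. ] yaw 149.7 ztop 0.1389
d 288 ctr [443.6 154.8] [68.5 16.9] yaw 50.6 ztop 0.1344
```

```bash
python3 - <<'E'
from h import *
for n in ["scene","top"]:
    im,d=camera(n); np.save(f"pics/{n}3.npy",d); cv2.imwrite(f"pics/{n}3.png",im[:,:,::-1])
    for tag,dd,ii in [("init",np.load(f"pics/{n}0.npy"),cv2.imread(f"pics/{n}0.png")),("now",d,im)]:
        P=deproj(n,dd); plate(n,ii,dd,P)
        c=np.array([.5232,.1952]); a=np.radians(-18); Rm=np.array([[np.cos(a),np.sin(a)],[-np.sin(a),np.cos(a)]])
        L=(P[...,:2]-c)@Rm.T*1000
        for u in (-75,-45,0,45,75):
            r=[]
            for v in (-75,-45,0,45,75):
                m=(abs(L[...,0]-u)<9)&(abs(L[...,1]-v)<9)&(dd>0)&(P[...,2]>.06)&(P[...,2]<.09)&(ii.min(2)>100)
                r.append(f"{np.median(P[m][:,2])*1000:.1f}/{m.sum()}" if m.sum()>5 else "-")
            print(tag,u,r)
        m=(dd>0)&(abs(P[...,2])<.02)&(abs(L[...,0])<200)&(abs(L[...,1])<200); print("table",np.median(P[m][:,2]))
st()
E
```

```text
plate z at {'a': np.float64(0.0799), 'b': np.float64(0.0799), 'c': np.float64(0.0799), 'd': np.float64(0.0799)} ctr 0.0799 3560
init -75 ['79.5/75', '79.7/94', '79.9/111', '79.8/119', '79.6/105']
init -45 ['79.8/15', '79.9/83', '80.0/34', '79.7/6', '79.9/91']
init 0 ['79.7/70', '80.1/70', '85.3/73', '-', '79.7/100']
init 45 ['80.1/71', '80.0/74', '79.9/69', '79.9/83', '80.0/86']
init 75 ['-', '79.9/61', '80.0/79', '79.6/24', '79.9/44']
table -0.00016177109126735978
plate z at {'a': np.float64(0.0754), 'b': np.float64(0.0755), 'c': np.float64(0.0754), 'd': np.float64(0.0753)} ctr 0.0754 3755
now -75 ['74.9/68', '75.2/98', '75.2/110', '75.1/115', '75.3/119']
now -45 ['75.1/18', '75.4/83', '75.2/52', '74.6/7', '75.3/96']
now 0 ['75.5/61', '75.7/80', '80.7/78', '75.4/11', '75.5/106']
now 45 ['75.5/70', '75.3/72', '75.2/74', '75.6/85', '75.3/92']
now 75 ['-', '75.5/64', '75.6/71', '75.5/44', '75.4/43']
table -0.00015965677215679097
plate z at {'a': np.float64(0.0796), 'b': np.float64(0.0796), 'c': np.float64(0.0797), 'd': np.float64(0.0798)} ctr 0.0797 5907
init -75 ['79.9/63', '79.5/79',
[... 191 characters left out ...]
79.5/106', '79.7/103', '79.4/102', '78.8/20']
init 75 ['-', '79.8/100', '79.4/98', '79.5/86', '78.8/11']
table -0.0003094378017653443
plate z at {'a': np.float64(0.0751), 'b': np.float64(0.075), 'c': np.float64(0.0752), 'd': np.float64(0.0752)} ctr 0.0751 4873
now -75 ['75.0/55', '75.2/111', '74.9/110', '75.4/102', '75.2/61']
now -45 ['75.0/81', '74.9/40', '75.0/95', '75.4/109', '74.4/11']
now 0 ['75.4/110', '75.2/106', '80.9/77', '75.2/95', '75.1/96']
now 45 ['-', '75.1/74', '75.2/99', '75.0/90', '-']
now 75 ['-', '-', '74.9/32', '75.3/26', '-']
table -0.000370924932538097
32.85 pos [605.8 237.4 180. ] yaw 82.97 tilt [0.33 0.07] F [ 1.4  -0.27 -0.08] T [-0.163 -0.04   0.401] w 10.9 q7 -0.84
```

View pics/scene3.png

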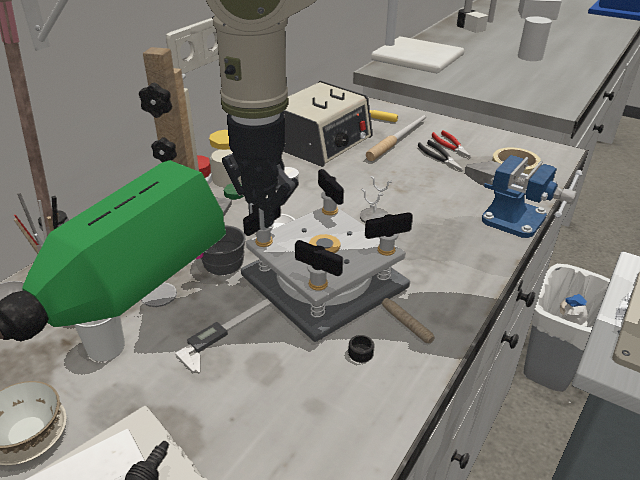

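```bash
python3 - <<'E'
from h import *
rows([(.5655,.1125,.23,149.4)],45,p=np.array([.6058,.2374,.221]),M=Rt(83),n=10,maxd=.026)
E
```

```text
-0.64 -0.12 -0.04 0.00 0.00 -1.00 45; -0.61 -0.21 -0.04 0.00 0.00 -1.00 45; -0.58 -0.29 -0.04 0.00 0.00 -1.00 45; -0.53 -0.37 -0.04 0.00 0.00 -1.00 45; -0.48 -0.44 -0.04 0.00 0.00 -1.00 45; -0.02 -0.03 -0.00 0.00 0.00 -1.00 45; 0.00 0.00 0.00 0.00 0.00 -1.00 45; 0.00 0.00 0.00 0.00 0.00 -1.00 45; 0.00 0.00 0.00 0.00 0.00 -0.30 45; 0.00 0.00 0.00 0.00 0.00 -0.00 45
end [0.5655 0.1125 0.23  ] 149.4
```

```bash
python3 -m crank '0 0 0 0 0 0 45; 0 0 0 0 0 0 45; 0 0 0 0 0 0 45; 0 0 -1 0 0 0 45; -0.65 -0.1 -0.3 0 0 -1 45; -0.6 -0.2 0 0 0 -1 45; -0.6 -0.3 0 0 0 -1 45; -0.55 -0.35 0 0 0 -1 45; -0.35 -0.3 0 0 0 -1 45; 0 0 0 0 0 -1 45'
python3 - <<'E'
from h import *
st()
rows([(.5655,.1125,.234,149.4)],45,n=4)
E
```

```text
clock: 33.85
position: [0.5693, 0.1164, 0.2335]
ee_rot: [0.401, 0.916, 0.001, 0.002]
ft_force: [-0.3, -0.4, -0.5]
grip_width: 0.528
33.85 pos [569.3 116.4 233.5] yaw 132.71 tilt [0.29 0.05] F [-0.28 -0.35 -0.48] T [-0.059  0.008 -0.009] w 45.1 q7 0.19
-0.01 -0.14 -0.01 0.01 0.01 -1.00 45; 0.00 0.00 0.00 0.01 0.01 -1.00 45; 0.00 0.00 0.00 0.00 0.00 -0.09 45; 0.00 0.00 0.00 -0.00 -0.00 -0.00 45
end [0.5655 0.1125 0.234 ] 149.4
```

```bash
python3 -m crank '0 -0.1 0 0 0 -1 45; 0 0 0 0 0 -0.8 45; 0 0 0.65 0 0 0 45; 0 0 0.65 0 0 0 45; 0 0 0 0 0 0 45; 0 0 0 0 0 0 5; 0 0 0 0 0 0 5; 0 0 0 0 0 0 5; 0 0 0 0 0 0 5; 0 0 0 0 0 0 5' 60
python3 - <<'E'
from h import *
st()
E
```

```text
clock: 34.85
position: [0.5669, 0.1109, 0.1838]
ee_rot: [0.278, 0.961, 0.0, 0.003]
ft_force: [2.0, -0.4, -10.4]
grip_width: 0.133
34.85 pos [566.9 110.9 183.8] yaw 147.76 tilt [ 0.39 -0.08] F [  2.    -0.39 -10.45] T [ 0.238 -0.685  0.011] w 11.3 q7 0.41
```

```bash
python3 -m crank '0 -0.002 0.006 0 0 0.2 5; 0 -0.002 0.006 0 0 0.2 5; 0 -0.002 0.006 0 0 0.2 5; 0 -0.002 0.006 0 0 0.2 5; 0 -0.002 0.006 0 0 0.2 5; 0 -0.002 0.006 0 0 0.2 5; 0 -0.002 0.006 0 0 0.2 5; 0 -0.002 0.006 0 0 0.2 5; 0 -0.002 0.006 0 0 0.2 5; 0 -0.002 0.006 0 0 0.2 5'
python3 - <<'E'
from h import *
st()
E
```

```text
clock: 35.85
position: [0.5665, 0.1104, 0.182]
ee_rot: [0.42, 0.908, 0.001, 0.004]
ft_force: [1.2, -0.5, -7.1]
grip_width: 0.128
35.85 pos [566.5 110.4 182. ] yaw 130.38 tilt [ 0.42 -0.09] F [ 1.2  -0.47 -7.09] T [-0.067 -0.227  0.134] w 10.9 q7 0.13
```

```bash
python3 -m crank '0 0 0.003 0 0 0.08 5; 0 0 0.003 0 0 0.08 5; 0 0 0.003 0 0 0.08 5; 0 0 0.003 0 0 0.08 5; 0 0 0.003 0 0 0.08 5; 0 0 0.002 0 0 0.08 5; 0 0 0.002 0 0 0.08 5; 0 0 0.002 0 0 0.08 5; 0 0 0.002 0 0 0.08 5; 0 0 0.002 0 0 0.08 5'
python3 - <<'E'
from h import *
st()
E
```

```text
clock: 36.85
position: [0.5663, 0.1103, 0.1812]
ee_rot: [0.474, 0.88, 0.001, 0.004]
ft_force: [-0.4, -0.5, -5.0]
grip_width: 0.13
36.85 pos [566.3 110.3 181.2] yaw 123.37 tilt [ 0.4  -0.13] F [-0.38 -0.45 -5.05] T [-0.214  0.006  0.052] w 11.1 q7 0.02
```

```bash
python3 -m crank '0 0 0.002 0 0 0.045 5; 0 0 0.002 0 0 0.045 5; 0 0 0.002 0 0 0.045 5; 0 0 0.002 0 0 0.045 5; 0 0 0.002 0 0 0.045 5; 0 0 0.002 0 0 0.045 5; 0 0 0.002 0 0 0.045 5; 0 0 0.002 0 0 0.045 5; 0 0 0.002 0 0 0.045 5; 0 0 0.002 0 0 0.045 5'
python3 - <<'E'
from h import *
st()
E
```

```text
clock: 37.85
position: [0.5662, 0.1102, 0.1808]
ee_rot: [0.504, 0.864, 0.0, 0.004]
ft_force: [-1.6, -1.0, -1.9]
grip_width: 0.132
37.85 pos [566.2 110.2 180.8] yaw 119.45 tilt [ 0.4  -0.17] F [-1.58 -1.   -1.86] T [-0.374  0.248  0.072] w 11.2 q7 -0.05
```

```bash
python3 -m crank '0 0 0.002 0 0 0.045 5; 0 0 0.002 0 0 0.045 5; 0 0 0.002 0 0 0.045 5; 0 0 0.002 0 0 0.045 5; 0 0 0.002 0 0 0.045 5; 0 0 0.002 0 0 0.045 5; 0 0 0.002 0 0 0.045 5; 0 0 0.002 0 0 0.045 5; 0 0 0.002 0 0 0.045 5; 0 0 0.002 0 0 0.045 5'
python3 - <<'E'
from h import *
st()
E
```

```text
clock: 38.85
position: [0.5661, 0.1102, 0.1805]
ee_rot: [0.533, 0.846, 0.0, 0.004]
ft_force: [-3.0, -2.1, -0.2]
grip_width: 0.127
38.85 pos [566.1 110.2 180.5] yaw 115.54 tilt [ 0.39 -0.2 ] F [-2.99 -2.07 -0.16] T [-0.537  0.554  0.263] w 10.8 q7 -0.11
```

```bash
python3 -m crank '0 0 0.002 0 0 0.03 5; 0 0 0.001 0 0 0.03 5; 0 0 0.001 0 0 0.03 5; 0 0 0.001 0 0 0.03 5; 0 0 0.001 0 0 0.03 5; 0 0 0.001 0 0 0.03 5; 0 0 0.001 0 0 0.03 5; 0 0 0.001 0 0 0.03 5; 0 0 0.001 0 0 0.03 5; 0 0 0.001 0 0 0.03 5'
python3 - <<'E'
from h import *
st()
n="scene"; ds=[]
for i in range(2):
    im,d=camera(n); ds.append(d); st()
P=deproj(n,ds[0]); plate(n,im,ds[0],P); paddles(P,im,ds[0],N,None)
E
```

```text
clock: 39.85
position: [0.5661, 0.1102, 0.1803]
ee_rot: [0.552, 0.834, 0.0, 0.004]
ft_force: [-3.9, -2.4, 0.2]
grip_width: 0.126
39.85 pos [566.1 110.2 180.3] yaw 112.94 tilt [ 0.39 -0.22] F [-3.89 -2.42  0.19] T [-0.554  0.714  0.331] w 10.8 q7 -0.15
39.9 pos [566.1 110.2 180.3] yaw 112.93 tilt [ 0.39 -0.23] F [-2.23 -2.27  1.06] T [-0.529  0.715  0.313] w 10.9 q7 -0.15
39.95 pos [566.1 110.2 180.2] yaw 112.95 tilt [ 0.39 -0.23] F [-3.77 -2.11  1.37] T [-0.564  0.612  0.278] w 11.0 q7 -0.15
plate z at {'a': np.float64(0.0755), 'b': np.float64(0.0755), 'c': np.float64(0.0752), 'd': np.float64(0.0753)} ctr 0.0754 3616
a 354 ctr [482.  277.4] [18.7 69.5] yaw 0.9 ztop 0.1388
b 263 ctr [605.1 237.9] [69.2 16.2] yaw 83.7 ztop 0.1351
c 98 ctr [563.4 116.3] [66.4 17.3] yaw 22.0 ztop 0.1526
d 288 ctr [443.9 154.8] [69.3 19.4] yaw 50.6 ztop 0.1344
```

```bash
python3 - <<'E'
from h import *
rows([(.4815,.2763,.23,180.4)],45,p=np.array([.5661,.1102,.221]),M=Rt(112),n=10,maxd=.035)
E
```

```text
0.87 -0.08 -0.04 0.00 0.00 -1.00 45; 0.87 0.05 -0.04 0.00 0.00 -1.00 45; 0.86 0.17 -0.04 0.00 0.00 -1.00 45; 0.83 0.28 -0.04 0.00 0.00 -1.00 45; 0.78 0.40 -0.04 0.00 0.00 -1.00 45; 0.24 0.17 -0.01 0.00 0.00 -1.00 45; 0.00 0.00 0.00 0.00 0.00 -1.00 45; 0.00 0.00 0.00 0.00 0.00 -1.00 45; 0.00 0.00 0.00 0.00 0.00 -0.55 45; 0.00 0.00 0.00 0.00 0.00 -0.00 45
end [0.4815 0.2763 0.23  ] -179.6
```

```bash
python3 -m crank '0 0 0 0 0 0.06 5; 0 0 0 0 0 0.06 5; 0 0 0 0 0 0 45; 0 0 0 0 0 0 45; 0 0 0 0 0 0 45; 0 0 -1 0 0 0 45; 0.85 -0.1 -0.3 0 0 -1 45; 0.85 0.05 0 0 0 -1 45; 0.85 0.15 0 0 0 -1 45; 0.8 0.3 0 0 0 -1 45'
python3 - <<'E'
from h import *
st()
rows([(.4815,.2763,.235,180.4)],45,n=7,maxd=.03)
E
```

```text
clock: 40.95
position: [0.5066, 0.2326, 0.2353]
ee_rot: [0.307, 0.952, 0.003, 0.007]
ft_force: [0.3, 1.4, -0.9]
grip_width: 0.523
40.95 pos [506.6 232.6 235.3] yaw 144.26 tilt [0.88 0.03] F [ 0.31  1.45 -0.87] T [-0.004 -0.03   0.067] w 44.6 q7 0.15
0.68 0.31 -0.00 0.01 0.02 -1.00 45; 0.43 0.27 0.00 0.01 0.02 -1.00 45; 0.00 0.00 0.00 0.01 0.02 -1.00 45; 0.00 0.00 0.00 0.01 0.02 -1.00 45; 0.00 0.00 0.00 0.00 0.01 -0.52 45; 0.00 0.00 0.00 0.00 0.00 0.00 45; 0.00 0.00 0.00 0.00 -0.00 -0.00 45
end [0.4815 0.2763 0.235 ] -179.6
```

```bash
python3 -m crank '0.6 0.3 0 0 0.05 -1 45; 0.1 0.1 0 0 0.02 -1 45; 0 0 0 0 0 -1 45; 0 0 0 0 0 -1 45; 0 0 0 0 0 -0.4 45; 0 0 0.5 0 0 0 45; 0 0 0.6 0 0 0 45; 0 0 0 0 0 0 45; 0 0 0 0 0 0 45; 0 0 0 0 0 0 45'
python3 - <<'E'
from h import *
st()
rows([(.4815,.2763,.1835,180.4)],45,n=2)
E
```

```text
clock: 41.95
position: [0.4905, 0.2732, 0.1955]
ee_rot: [-0.016, 1.0, 0.008, 0.007]
ft_force: [0.5, -0.4, -0.1]
grip_width: 0.53
41.95 pos [490.5 273.2 195.5] yaw -178.17 tilt [0.84 0.94] F [ 0.52 -0.41 -0.1 ] T [-0.026  0.018  0.01 ] w 45.3 q7 0.65
0.23 0.08 0.30 0.12 0.11 0.18 45; 0.00 0.00 0.00 0.00 0.00 -0.00 45
end [0.4815 0.2763 0.1835] -179.6
```

```bash
python3 -m crank '0.25 0.08 0.3 0.12 0.12 0.2 45; 0 0 0 0 0 0 45; 0 0 0 0 0 0 5; 0 0 0 0 0 0 5; 0 0 0 0 0 0 5; 0 0 0 0 0 0 5; 0 0 0 0 0 0 5; 0 0 0.01 0 0 0.4 5; 0 0 0.01 0 0 0.4 5; 0 0 0.01 0 0 0.4 5' 60
python3 - <<'E'
from h import *
st()
E
```

```text
clock: 42.95
position: [0.4828, 0.2758, 0.1868]
ee_rot: [0.084, 0.996, 0.001, 0.001]
ft_force: [-1.9, -1.2, -2.1]
grip_width: 0.128
42.95 pos [482.8 275.8 186.8] yaw 170.35 tilt [0.14 0.08] F [-1.87 -1.23 -2.13] T [0.022 0.14  0.094] w 11.0 q7 0.45
```

```bash
python3 -m crank '0 0 0.004 0 0 0.18 5; 0 0 0.004 0 0 0.18 5; 0 0 0.004 0 0 0.18 5; 0 0 0.004 0 0 0.18 5; 0 0 0.004 0 0 0.18 5; 0 0 0.004 0 0 0.18 5; 0 0 0.004 0 0 0.18 5; 0 0 0.004 0 0 0.18 5; 0 0 0.003 0 0 0.12 5; 0 0 0.002 0 0 0.08 5'
python3 - <<'E'
from h import *
st()
E
```

```text
clock: 43.95
position: [0.4828, 0.2757, 0.1854]
ee_rot: [0.205, 0.979, 0.001, 0.001]
ft_force: [-0.8, 0.8, -1.8]
grip_width: 0.129
43.95 pos [482.8 275.7 185.4] yaw 156.31 tilt [0.14 0.06] F [-0.76  0.78 -1.75] T [-0.071  0.153  0.046] w 11.0 q7 0.22
```

```bash
python3 -m crank '0 0 0.002 0 0 0.07 5; 0 0 0.001 0 0 0.07 5; 0 0 0.002 0 0 0.07 5; 0 0 0.001 0 0 0.07 5; 0 0 0.002 0 0 0.07 5; 0 0 0.001 0 0 0.07 5; 0 0 0.002 0 0 0.07 5; 0 0 0.001 0 0 0.07 5; 0 0 0.002 0 0 0.07 5; 0 0 0.001 0 0 0.07 5'
python3 - <<'E'
from h import *
st()
E
```

```text
clock: 44.95
position: [0.4827, 0.2757, 0.1848]
ee_rot: [0.257, 0.966, 0.001, 0.001]
ft_force: [-0.4, -0.2, -2.2]
grip_width: 0.129
44.95 pos [482.7 275.7 184.8] yaw 150.24 tilt [0.14 0.05] F [-0.43 -0.17 -2.23] T [-0.046  0.204  0.098] w 11.0 q7 0.13
```

```bash
python3 -m crank '0 0 0.001 0 0 0.05 5; 0 0 0.001 0 0 0.05 5; 0 0 0.001 0 0 0.05 5; 0 0 0.001 0 0 0.05 5; 0 0 0.001 0 0 0.05 5; 0 0 0.001 0 0 0.05 5; 0 0 0.001 0 0 0.05 5; 0 0 0.001 0 0 0.05 5; 0 0 0.001 0 0 0.05 5; 0 0 0.001 0 0 0.05 5'
python3 - <<'E'
from h import *
st()
E
```

```text
clock: 45.95
position: [0.4828, 0.2757, 0.1844]
ee_rot: [0.293, 0.956, 0.001, 0.001]
ft_force: [-1.6, -0.8, -0.7]
grip_width: 0.129
45.95 pos [482.8 275.7 184.4] yaw 145.9 tilt [0.15 0.04] F [-1.61 -0.79 -0.66] T [-0.153  0.193  0.208] w 11.0 q7 0.06
```

```bash
python3 -m crank '0 0 0.001 0 0 0.045 5; 0 0 0.001 0 0 0.045 5; 0 0 0.001 0 0 0.045 5; 0 0 0.001 0 0 0.045 5; 0 0 0.001 0 0 0.045 5; 0 0 0.001 0 0 0.045 5; 0 0 0.001 0 0 0.04 5; 0 0 0.001 0 0 0.04 5; 0 0 0.001 0 0 0.04 5; 0 0 0.001 0 0 0.04 5'
python3 - <<'E'
from h import *
st()
n="scene"; ds=[]
for i in range(2):
    im,d=camera(n); ds.append(d); st()
P=deproj(n,ds[0]); plate(n,im,ds[0],P); paddles(P,im,ds[0],N,None)
E
```

```text
clock: 46.95
position: [0.4827, 0.2757, 0.1841]
ee_rot: [0.324, 0.946, 0.001, 0.001]
ft_force: [-1.7, -0.8, -0.5]
grip_width: 0.125
46.95 pos [482.7 275.7 184.1] yaw 142.18 tilt [0.16 0.02] F [-1.71 -0.78 -0.53] T [-0.224  0.227  0.309] w 10.7 q7 -0.0
47.0 pos [482.7 275.7 184.1] yaw 142.16 tilt [0.16 0.02] F [-1.48 -0.5  -0.49] T [-0.241  0.234  0.272] w 11.0 q7 -0.0
47.05 pos [482.7 275.7 184.1] yaw 142.18 tilt [0.16 0.02] F [-1.77 -1.32 -1.  ] T [-0.194  0.229  0.255] w 10.6 q7 -0.0
plate z at {'a': np.float64(0.0754), 'b': np.float64(0.0754), 'c': np.float64(0.0752), 'd': np.float64(0.0752)} ctr 0.0753 2636
a 117 ctr [478.5 280.3] [44.8 23.3] yaw 59.4 ztop 0.1484
b 250 ctr [606.  237.7] [69.6 16.2] yaw 83.8 ztop 0.1352
d 288 ctr [442.7 154.7] [69.2 18.7] yaw 50.8 ztop 0.1344
```

```bash
python3 - <<'E'
from h import *
rows([(.4427,.1535,.23,49.8)],45,p=np.array([.4827,.2757,.225]),M=Rt(141),n=12,maxd=.026)
E
```

```text
-0.23 -0.61 -0.03 0.00 0.00 1.00 45; -0.31 -0.57 -0.03 0.00 0.00 1.00 45; -0.39 -0.52 -0.03 0.00 0.00 1.00 45; -0.46 -0.46 -0.03 0.00 0.00 1.00 45; -0.49 -0.37 -0.02 0.00 0.00 1.00 45; 0.00 0.00 0.00 0.00 0.00 1.00 45; 0.00 0.00 0.00 0.00 0.00 1.00 45; 0.00 0.00 0.00 0.00 0.00 1.00 45; 0.00 0.00 0.00 0.00 0.00 1.00 45; 0.00 0.00 0.00 0.00 0.00 1.00 45; 0.00 0.00 0.00 0.00 0.00 1.00 45; 0.00 0.00 0.00 0.00 0.00 0.40 45
end [0.4427 0.1535 0.23  ] 49.8
```

```bash
python3 -m crank '0 0 0 0 0 0.06 5; 0 0 0 0 0 0.06 5; 0 0 0 0 0 0 45; 0 0 0 0 0 0 45; 0 0 0 0 0 0 45; 0 0 -1 0 0 0 45; -0.25 -0.6 -0.2 0 0 1 45; -0.3 -0.6 0 0 0 1 45; -0.4 -0.5 0 0 0 1 45; -0.45 -0.45 0 0 0 1 45'
python3 - <<'E'
from h import *
st()
rows([(.4427,.1535,.235,49.8)],45,n=10,maxd=.03)
E
```

```text
clock: 48.05
position: [0.451, 0.1784, 0.2346]
ee_rot: [0.586, 0.811, 0.005, 0.0]
ft_force: [0.4, -1.6, 0.2]
grip_width: 0.529
48.05 pos [451.  178.4 234.6] yaw 108.32 tilt [0.34 0.43] F [ 0.4  -1.58  0.19] T [ 0.008 -0.009  0.   ] w 45.2 q7 -0.27
-0.53 -0.39 -0.01 0.00 -0.01 1.00 45; 0.00 0.00 0.00 0.00 -0.01 1.00 45; 0.00 0.00 0.00 0.00 -0.01 1.00 45; 0.00 0.00 0.00 0.00 -0.01 1.00 45; 0.00 0.00 0.00 0.00 -0.01 1.00 45; 0.00 0.00 0.00 0.00 -0.01 1.00 45; 0.00 0.00 0.00 0.00 -0.01 1.00 45; 0.00 0.00 0.00 0.00 -0.00 0.31 45; 0.00 0.00 0.00 -0.00 0.00 -0.00 45; 0.00 0.00 0.00 -0.00 0.00 -0.00 45
end [0.4427 0.1535 0.235 ] 49.8
```

```bash
python3 -m crank '-0.25 -0.2 0 0 0 1 45; 0 0 0 0 0 1 45; 0 0 0 0 0 1 45; 0 0 0 0 0 1 45; 0 0 0 0 0 1 45; 0 0 0 0 0 1 45; 0 0 0.6 0 0 0.6 45; 0 0 0.6 0 0 0 45; 0 0 0 0 0 0 45; 0 0 0 0 0 0 45'
python3 - <<'E'
from h import *
st()
rows([(.4427,.1535,.1803,50.2)],45,n=2)
E
```

```text
clock: 49.05
position: [0.449, 0.1631, 0.1892]
ee_rot: [0.897, 0.443, 0.009, 0.001]
ft_force: [-0.0, -0.2, -0.0]
grip_width: 0.524
49.05 pos [449.  163.1 189.2] yaw 52.59 tilt [0.93 0.33] F [-0.03 -0.19 -0.04] T [-0.023 -0.036 -0.033] w 44.8 q7 -1.23
-0.29 0.02 0.22 0.07 -0.10 0.30 45; 0.00 0.00 0.00 -0.00 0.00 0.00 45
end [0.4427 0.1535 0.1803] 50.2
```

```bash
python3 -m crank '-0.3 0 0.23 0.07 -0.1 0.3 45; 0 0 0 0 0 0 45; 0 0 0 0 0 0 5; 0 0 0 0 0 0 5; 0 0 0 0 0 0 5; 0 0 0 0 0 0 5; 0 0 0 0 0 0 5; 0 0 0 0 0 0 5; 0 0 0 0 0 0.02 5; 0 0 0 0 0 0.02 5' 60
python3 - <<'E'
from h import *
st()
n="scene"; ds=[]
for i in range(2):
    im,d=camera(n); ds.append(d); st()
P=deproj(n,ds[0]); plate(n,im,ds[0],P); paddles(P,im,ds[0],N,None)
E
```

```text
clock: 50.05
position: [0.4424, 0.153, 0.182]
ee_rot: [0.907, 0.42, 0.001, 0.0]
ft_force: [0.3, -0.3, -2.8]
grip_width: 0.127
50.05 pos [442.4 153.  182. ] yaw 49.71 tilt [0.13 0.02] F [ 0.27 -0.26 -2.78] T [-0.067 -0.038  0.32 ] w 10.8 q7 -1.26
50.1 pos [442.4 153.  182.1] yaw 49.71 tilt [0.13 0.01] F [-0.41 -1.11 -1.03] T [-0.088  0.01   0.313] w 10.7 q7 -1.26
50.15 pos [442.4 153.  182.1] yaw 49.72 tilt [0.13 0.02] F [ 0.32 -1.4  -1.13] T [-0.078  0.057  0.3  ] w 11.2 q7 -1.26
plate z at {'a': np.float64(0.0754), 'b': np.float64(0.0755), 'c': np.float64(0.0754), 'd': np.float64(0.0753)} ctr 0.0754 3941
a 301 ctr [483.6 277.7] [15.7 71. ] yaw 142.5 ztop 0.1355
b 259 ctr [605.5 238.1] [70.6 16.9] yaw 84.1 ztop 0.1352
c 183 ctr [564.4 115.6] [14.5 68.2] yaw 112.7 ztop 0.1355
d 117 ctr [440.  161.5] [25.5 49.8] yaw 148.6 ztop 0.1416
```

```bash
python3 -m crank '0 0 0 0 0 0 5; 0 0 0 0 0 0 5; 0 0 0 0 0 0 5; 0 0 0 0 0 0 5; 0 0 0 0 0 0 5; 0 0 0 0 0 0 5; 0 0 0 0 0 0 5; 0 0 0 0 0 0 5; 0 0 0 0 0 0.03 5; 0 0 0 0 0 0.03 5'
python3 - <<'E'
from h import *
st()
E
```

```text
clock: 51.15
position: [0.4424, 0.153, 0.1821]
ee_rot: [0.909, 0.417, 0.001, 0.0]
ft_force: [0.9, -0.5, -1.3]
grip_width: 0.127
51.15 pos [442.4 153.  182.1] yaw 49.24 tilt [0.14 0.01] F [ 0.88 -0.53 -1.27] T [-0.048 -0.02   0.491] w 10.9 q7 -1.27
```

```bash
python3 -m crank '0 0 0 0 0 -0.06 5; 0 0 0 0 0 -0.06 5; 0 0 -0.002 0 0 -0.06 5; 0 0 -0.002 0 0 -0.06 5; 0 0 -0.002 0 0 -0.06 5; 0 0 -0.002 0 0 -0.06 5; 0 0 -0.002 0 0 -0.06 5; 0 0 0 0 0 -0.06 5; 0 0 0 0 0 0 5; 0 0 0 0 0 0 5'
python3 - <<'E'
from h import *
st()
E
```

```text
clock: 52.15
position: [0.4423, 0.1529, 0.1823]
ee_rot: [0.894, 0.449, 0.001, 0.0]
ft_force: [-0.7, -0.1, -1.6]
grip_width: 0.126
52.15 pos [442.3 152.9 182.3] yaw 53.33 tilt [0.1  0.04] F [-0.68 -0.06 -1.62] T [-0.021  0.059  0.009] w 10.8 q7 -1.2
```

```bash
python3 -m crank '0 0 0 0 0 0 5; 0 0 0 0 0 0 5; 0 0 0 0 0 0 5; 0 0 0 0 0 0 5; 0 0 0 0 0 0.025 5; 0 0 0 0 0 0.025 5; 0 0 0 0 0 0.025 5; 0 0 0 0 0 0.025 5; 0 0 0 0 0 0.025 5; 0 0 0 0 0 0.025 5'
python3 - <<'E'
from h import *
st()
n="scene"; ds=[]
for i in range(2):
    im,d=camera(n); ds.append(d); st()
P=deproj(n,ds[0]); plate(n,im,ds[0],P)
E
```

```text
clock: 53.15
position: [0.4422, 0.153, 0.1823]
ee_rot: [0.898, 0.439, 0.001, 0.0]
ft_force: [0.1, -1.3, -2.2]
grip_width: 0.127
53.15 pos [442.2 153.  182.3] yaw 52.11 tilt [0.12 0.01] F [ 0.12 -1.28 -2.2 ] T [-0.019 -0.052  0.346] w 10.8 q7 -1.22
53.2 pos [442.3 153.  182.3] yaw 52.1 tilt [0.12 0.01] F [ 0.4  -0.24 -2.48] T [-0.107 -0.087  0.367] w 11.1 q7 -1.22
53.25 pos [442.3 153.  182.3] yaw 52.11 tilt [0.12 0.01] F [-0.45 -0.14 -2.83] T [-0.108 -0.037  0.355] w 10.7 q7 -1.22
plate z at {'a': np.float64(0.0754), 'b': np.float64(0.0755), 'c': np.float64(0.0753), 'd': np.float64(0.0753)} ctr 0.0754 3931
```

```bash
python3 -m crank '0 0 0 0 0 0 45; 0 0 0 0 0 0 45; 0 0 0 0 0 0 45; 0 0 0 0 0 0 45; 0 0 -1 0 0 0 45; 0 0 -1 0 0 0 45; 0 0 -1 0 0 0 45; -0.6 0.6 0 0 0 0 45; -0.6 0.6 0 0 0 0 45; 0 0 0 0 0 0 45'
python3 - <<'E'
from h import *
st()
for n in ["scene","top"]:
    im,d=camera(n); cv2.imwrite(f"pics/{n}9.png",im[:,:,::-1]); P=deproj(n,d); plate(n,im,d,P); paddles(P,im,d,N,None)
st()
E
```

```text
clock: 54.25
position: [0.4507, 0.0848, 0.3084]
ee_rot: [0.898, 0.44, 0.002, 0.0]
ft_force: [0.9, -0.7, 0.7]
grip_width: 0.522
54.25 pos [450.7  84.8 308.4] yaw 52.22 tilt [0.23 0.09] F [ 0.93 -0.69  0.67] T [-0.011 -0.026  0.028] w 44.6 q7 -0.93
plate z at {'a': np.float64(0.0754), 'b': np.float64(0.0755), 'c': np.float64(0.0754), 'd': np.float64(0.0753)} ctr 0.0754 3993
a 301 ctr [483.6 277.5] [16.4 73.3] yaw 142.4 ztop 0.1355
b 258 ctr [605.6 238.1] [69.9 16.3] yaw 83.9 ztop 0.1351
c 181 ctr [564.4 115.4] [14.7 68.4] yaw 112.7 ztop 0.1353
d 286 ctr [442.2 155.4] [68.5 17.1] yaw 52.7 ztop 0.1348
plate z at {'a': np.float64(0.075), 'b': np.float64(0.0751), 'c': np.float64(0.0752), 'd': np.float64(0.0751)} ctr 0.0751 5621
a 279 ctr [480.3 275.2] [15.1 68.9] yaw 142.1 ztop 0.1362
b 247 ctr [604.1 234.8] [67.8 14.4] yaw 84.0 ztop 0.1357
c 264 ctr [563.1 111.8] [13.9 68.1] yaw 112.9 ztop 0.1359
d 286 ctr [440.3 152.6] [68.4 14.6] yaw 52.9 ztop 0.1361
54.35 pos [450.   88.4 308.1] yaw 52.45 tilt [0.18 0.16] F [-0.01  0.84  0.64] T [ 0.023 -0.015 -0.009] w 45.0 q7 -0.93
```

View pics/scene9.png

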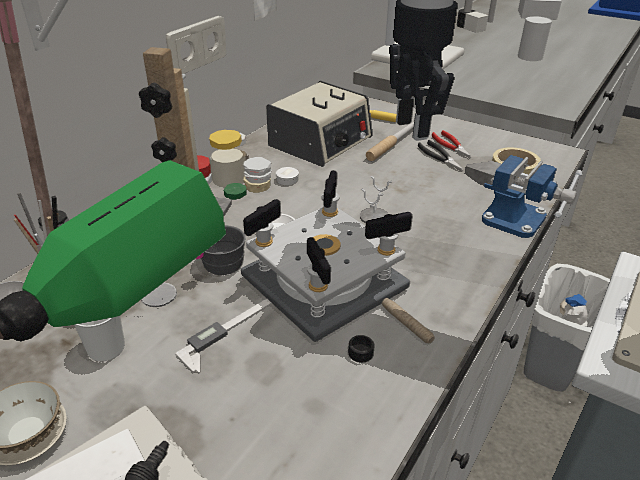

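View pics/top9.png

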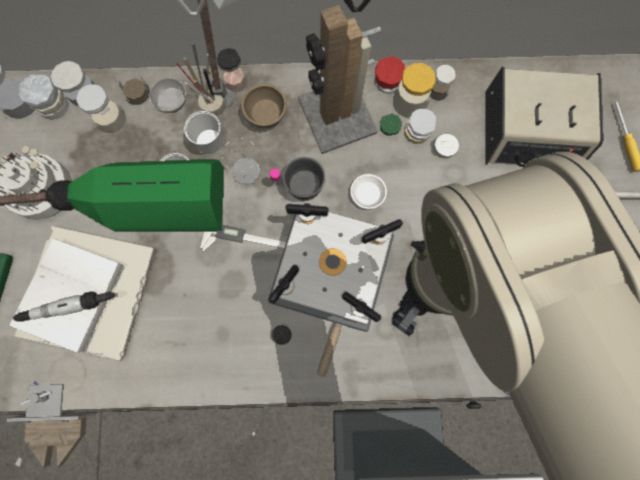

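```bash
python3 -c "
from workcell import hand_in,get_obs
print(hand_in()); print(get_obs()['clock'])"
```

```text
the job is handed in; nothing more can be done
None
the job is handed in; nothing more can be done
```

The mould is clamped: the plate lies flat on it and all four nuts read firm. I handed in at about 54 s of the 72 s allowed.

**What I did**
- **Round 1:** I turned d, b, c, a by about 24–30° each. Cameras then showed the plate level and down about 1.7 mm, against a target of about 2 mm.
- **Round 2:** I tightened d, b, c, a until each became firm.
- **Correction on d:** d was tightened first and gained force as the plate was pulled level, reading about 0.49 N m when I re-checked it. I backed it off about 4° anticlockwise and re-tightened it to about 0.36 N m. No other nut was turned back.

**What the last checks showed**
- **Plate:** it is flat. Its four corners agree to about 0.2 mm in both cameras, and its top has sunk about 4.6 mm.
- **Tilt:** the largest tilt I saw was about 1.1°, in round 2 after d alone was tightened.
- **Torque readings:** d read about 0.36, b about 0.35, c about 0.31 and a about 0.28 N m. I then turned c and a about 1° more (an estimated 0.05 N m each), but did not read them again. I did not re-check b.
- **Surroundings:** the caliper, loupe, dish, pot and brush look unmoved in the final pictures.

**What disagreed**
- **Torque uncertainty:** single readings scatter by about 0.04 N m. On b and a the torque climbed more slowly with turn than the stated 3 N m per radian, so the final torques are uncertain by 0.05–0.1 N m. Nut a is the closest to the low edge of firm.
- **Nut heights:** worked out from the turn angles, the nuts sat lower than the plate height seen in the cameras would allow. I trusted the torque readings instead.

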